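# Put the office seals away in the lift box

### The arm

A 6-joint arm with a two-finger parallel gripper is mounted at the origin on the work surface. World frame = base frame: x ahead of the robot, y to its left, z up, the work surface at z = 0. Lengths are in m, angles in degrees, forces in N, time in s.
With the tool pointing down it reaches from about 0.4 to 0.825 m from the base axis. Payload 7 kg.
Tool frame: the origin (TCP) lies between the finger pads; the fingertips stand 19 mm ahead of it and the grasp point (between the pads) is the TCP; z points along the fingers, y is the line along which they close (so a half turn about z gives the same grasp; the last joint's range is limited). The gripper opens to 88 mm and grips with 3 to 60 N. Pads are 19 mm wide; open, the fingers measure 130 mm over their backs; the gripper's body (78 mm by 193 mm) begins 47 mm behind the grasp point.
Start: joints at [-57.806, 20.546, 0.682, 0, -70.136, -16.507], TCP at [0.182, -0.65, 0.214] pointing down, gripper open.
Joint ranges: [-176.03, 176.03], [-82.01, 121.73], [-58.28, 71.71], [-173.87, 95.51], [-174.79, -0.11], [-173.66, 173.66]. Speed limits (degrees/s): [136.94, 136.94, 172.46, 180, 180, 180].

### API

Orientations are given as [roll, pitch, yaw] about the fixed x, y, z axes, in that order (R = Rz(yaw) Ry(pitch) Rx(roll)).
In Python, from plant import get_obs, snapshot, close_job, spot_in, spot_point gives the robot as it stands.
- The arm moves only by the tool play_rows, never from a script. Its argument "plan" is a list of rows, each a list of 6 numbers: the shift along the tool's x, y, z in cm, then the turn, a rotation vector about the tool's x, y, z in degrees. A call has 1 to 20 rows; each row shifts and turns the commanded pose from where the row before left it, along the tool's axes as they then stand; what a row does not reach is not made up. A row lasts 1/12 s, in which the tool goes at most 41.7 mm and 7.16 degrees, less where a joint would pass 70% of its speed; a pose out of reach is approached as far as the arm can. A call is refused whole if a number of a shift passes 4.17 or a number of a turn 7.16, either way. A call with a gripper value outside its range is refused whole. "grip" is the finger opening in cm, from 0 to 8.76, set as the call begins (left out, the last holds). The fingers move at their own pace and stop on an object; the grip force is fixed at half the most. Time passes only in rows, so rows that do not move let the fingers close. It gives the time, the measured TCP pose, the force, the opening and the grip force at its end, in the units of the state.
- get_obs(): the state, without advancing time (a new reading comes with each control period).
- snapshot(name): name is "side" or "top"; returns a dict with "frame" (400x640x3 uint8, red, green, blue), "fx", "fy", "cx", "cy" (pixels), "position" and "attitude" of the camera in the world. Camera axes: x right, y down, z forward; pixel columns grow to the right and rows downward; lengths in m; the calibration is good to about 2 mm. A picture is of the moment at which its call begins. There is no depth.
- close_job(): hands the job in; it is judged then, once.
Trained networks look in the newest picture that a camera, given by its name, has taken for a name from the list of things; names that differ only in an ending like _2 or _b are one class to them, and where a whole thing is asked for, a point or a joint stands for the part that bears it (a point fixed in the world has none). Each returns a list of dicts, best first, with "score" (0 to 1); they miss things now and then, are a little off and sometimes report something else, mostly with a low value. They report only what shows in the picture. A call takes as long as a camera call. They do not tell look-alikes from the thing itself.
- spot_in(camera, thing): "position" ([x, y, z] in m, in world coordinates, good to about 4 mm: the middle of the surface that is visible of it).
- spot_point(camera, thing): "position" ([x, y, z] in m, in world coordinates, good to about 4 mm: a listed point, or the origin of a listed thing).
The state is a dict: "clock": time; "joint_pos": joint angles; "qvel": joint speeds; "tau": joint torques, N m; "tool_pos": TCP position; "orientation": TCP orientation; "force": force on the tool from outside, world axes, zero at the start; "moment": the same for the moment, N m; "opening": finger opening in m; "gripper_force": force on a finger pad.
Only numpy, scipy, OpenCV 4.12 (cv2) and the standard library are available. Lean on these libraries where they do the work, as an engineer would, in place of code of your own. Each camera call takes 0.05 s, during which the arm holds its last target. There are 200 camera calls.

### The job

Put the office seals away for the night in the grey seal box. Tip the box's loose lid up by its tab, with its back edge still resting on the rim, then lift it off; stand every seal that is on the desk upright on the sprung platform, and once all are on it push the loaded platform down until the catch at the back holds it. Then put the lid back so that it sits flat on the rim with the seals shut in, and leave the other things on the desk where they are.

Things in the scene. Friction and masses are not known exactly. Their poses are not given: they have to be found in the camera images.
- seal_box: Fixed grey open-topped box, 134 (x) by 210 (y) by 90 mm high, walls 5 mm; inside 124 by 200 mm. Origin at the centre of its underside, z up, its front faces -x and its catch is on its back, +x. Its rim is 90 mm above the origin.
- rim_back (a point): Middle of the top outer edge of the box's back wall, at (67, 0, 90) mm in the box's frame.
- lift (a joint): Depth in m that the platform in the box has sunk: 0 = up, its top 12 mm below the rim; stop at 0.056. It slides vertically, never tips. Soft spring: 0.5 N at first, then 220 N/m (each seal sinks it 3 to 4.5 mm). At about 0.0505 the catch snaps in, and it then stays at about 0.050, seals ending 10 mm below the rim. Pushing it home takes about 18 N when empty, less with seals on.
- lift_top (a point): Centre of the platform's top surface, moving with it; axes as the box's. The platform is 118 (x) by 194 (y) mm and nearly fills the box. It may be pushed down on the ball grip of a standing seal, straight down from above, or on its own surface.
- catch (a joint): Sprung catch behind the box's back wall, m: 0 = sprung in (resting, or hooked over the platform's tongue); the tongue pushes it out about 0.007 while passing. To free a caught platform, push its tab away from the box by 8 mm or more (about 6 N).
- catch_tab (a point): Top of the catch's black tab, 24 mm wide, at (93, 0, 86) mm in the box's frame when the catch is in.
- lid: Loose white lid, 160 g, lying on the box's rim at the start: plate 138 (x) by 214 (y) by 5 mm, with a plug 116 by 192 by 6 mm below it that fits into the box with 4 mm to spare on each side. Origin at the centre of the plate's underside (at rim height when seated, and 6 mm above what it lies on elsewhere), axes as the box's when seated.
- lid_tab (a point): Where to pinch the lid's black upright tab: the tab is 10 mm thick in the lid's x, 56 mm wide in y, centred 50 mm in front (-x) of the lid's origin, and stands 38 mm above the plate's top. This point is on the tab, 26 mm above the plate's top, 12 mm below the tab's upper edge.
- lid_back (a point): Middle of the lid's back underside edge, at (67, 0, 0) mm in the lid's frame; it lies on rim_back when the lid is seated.
- folder: Fixed blue folder lying flat on the desk, 190 (x) by 240 (y) by 4 mm thick: a clear place to lay the lid meanwhile. Origin at the centre of its underside.
- seal0: Office seal (stamp), 80 g, 52 mm tall: brass and rubber foot, round, 39 mm across, 14 mm thick; wooden waist 18 mm thick; wooden ball grip 28 mm across, its centre 38 mm above the origin. Foot-heavy. Origin at the centre of the underside, z up through the ball. May be absent.
- seal1: Office seal (stamp), 80 g, 52 mm tall: brass and rubber foot, round, 39 mm across, 14 mm thick; wooden waist 18 mm thick; wooden ball grip 28 mm across, its centre 38 mm above the origin. Foot-heavy. Origin at the centre of the underside, z up through the ball. May be absent.
- seal2: Office seal (stamp), 80 g, 52 mm tall: brass and rubber foot, square, 35 by 35 mm, 14 mm thick; wooden waist 18 mm thick; wooden ball grip 28 mm across, its centre 38 mm above the origin. Foot-heavy. Origin at the centre of the underside, z up through the ball. May be absent.
- seal3: Office seal (stamp), 80 g, 52 mm tall: brass and rubber foot, square, 35 by 35 mm, 14 mm thick; wooden waist 18 mm thick; wooden ball grip 28 mm across, its centre 38 mm above the origin. Foot-heavy. Origin at the centre of the underside, z up through the ball. May be absent.
- seal4: Office seal (stamp), 80 g, 52 mm tall: brass and rubber foot, square, 35 by 35 mm, 14 mm thick; wooden waist 18 mm thick; wooden ball grip 28 mm across, its centre 38 mm above the origin. Foot-heavy. Origin at the centre of the underside, z up through the ball. May be absent.
- ink_tin: Bystander: flat steel ink-pad tin 64 by 50 by 18 mm lying among the seals; leave it. Origin at the centre of its underside.
- glue: Bystander: upright glue stick, 28 mm across, 77 mm tall. Origin at the centre of its underside.
- mug: Bystander: white mug, 82 mm across, 95 mm tall. Origin at the centre of its underside.
- stapler: Bystander: black stapler, 130 by 34 by 47 mm. Origin at the centre of its underside.
- pen_pot: Bystander: pot 80 mm across, 95 mm tall, with pens up to about 165 mm. Origin at the centre of its underside.
There are look-alikes about, which are no part of the job. Leave any green look-alike of the seal1 alone. Leave any orange look-alike of the seal3 alone.

How it is judged:
By the outcome, as a careful person would: the job done as asked, in the order asked, and still so for the second after the job is handed in, with the robot touching nothing.
Of seal0, seal1, seal2, seal3, seal4 only 3 to 5 are there at a start; the rules pass over those that are not, and their reading is None.
At some moment in a run one of seal0, seal1, seal2, seal3, seal4 may be knocked a few centimetres aside while the robot is not near it.
Once in a run the grip may slacken for a moment while it holds something.
It also fails if it takes over 210 s, if anything falls off the work surface, if the arm or the gripper's body presses on something with over 40 N, if the wrist force passes 120 N, or if a joint passes its speed limit or range.

## Working session

There is one attempt and no reset: what is moved stays moved. The work goes in short steps, Python scripts to look and compute and a tool call to move; the robot and the scene stay as the last step left them, time stands still between calls to the robot, and variables do not carry over. Pictures are saved under pics/ and viewed, at most 14 in all, crops included, and the job is handed in when it is done.

Besides the shell and the picture viewer there is one more tool, called after "Request:" by a JSON object that holds its "api" and its "payload". play_rows: Moves the arm, as the interface text tells. Its arguments: {"type":"object","properties":{"plan":{"type":"array","items":{"type":"array","items":{"type":"number"}}},"grip":{"type":"number"}},"required":["plan"]}

```bash
mkdir -p pics
cat > h.py <<'E'
import numpy as np, cv2
from scipy.spatial.transform import Rotation as R
from plant import *
def snap(n,f=None):
    s=snapshot(n)
    if f: cv2.imwrite('pics/'+f,s['frame'][:,:,::-1])
    return s
def obs():
    o=get_obs(); print({k:np.round(o[k],4).tolist() for k in('clock','tool_pos','orientation','force','opening','gripper_force')}); return o
def spots(cam,things,pt=True,n=4,th=.2):
    for t in things:
        f=spot_point if pt else spot_in
        print(cam,t,[(np.round(d['position'],4).tolist(),round(d['score'],2)) for d in f(cam,t)[:n] if d['score']>th])
E
python3 - <<'E'
from h import *
o=obs()
for c in('top','side'):
    s=snap(c,c+'0.png'); print({k:np.round(v,3).tolist() for k,v in s.items() if k!='frame'})
    spots(c,['seal_box','rim_back','lid_tab','lid_back','folder','seal0','seal2'],n=6)
E
```

```text
{'clock': 0.0, 'tool_pos': [0.1823, -0.6494, 0.2128], 'orientation': [179.9014, -0.0099, -164.3188], 'force': [0.6351, -0.2315, 0.3944], 'opening': 0.0877, 'gripper_force': 0.0}
{'fx': 499.384, 'fy': 499.384, 'cx': 325.013, 'cy': 206.535, 'position': [0.526, -0.022, 1.19], 'attitude': [-176.862, 1.492, -91.282]}
top seal_box []
top rim_back [([0.5572, -0.3537, 0.0924], 0.7), ([0.6296, 0.0456, -0.0049], 0.58)]
top lid_tab [([0.4311, -0.3291, 0.1245], 0.66), ([0.6307, 0.0506, -0.0044], 0.41)]
top lid_back [([0.5488, -0.3534, 0.0914], 0.75)]
top folder [([0.4949, 0.3064, -0.0009], 0.85)]
top seal0 [([0.4304, -0.0697, -0.0027], 0.75), ([0.4999, -0.13, -0.001], 0.69), ([0.5872, -0.1627, 0.0018], 0.66), ([0.6313, -0.0715, 0.003], 0.53), ([0.538, -0.0516, -0.0027], 0.5)]
top seal2 [([0.4304, -0.0697, -0.0027], 0.75), ([0.4999, -0.13, -0.001], 0.69), ([0.5872, -0.1627, 0.0018], 0.66), ([0.6313, -0.0715, 0.003], 0.53), ([0.538, -0.0516, -0.0027], 0.5)]
{'fx': 461.192, 'fy': 461.192, 'cx': 323.561, 'cy': 197.161, 'position': [0.284, 0.75, 0.721], 'attitude': [-126.881, 0.241, -158.039]}
side seal_box [([0.4861, -0.3394, 0.0035], 0.81), ([0.7451, -0.2193, 0.0037], 0.37)]
side rim_back [([0.5474, -0.357, 0.0883], 0.95)]
side lid_tab [([0.435, -0.3279, 0.1188], 0.83), ([0.7488, -0.2137, 0.0023], 0.32)]
side lid_back [([0.548, -0.3568, 0.0895], 0.86)]
side folder [([0.4964, 0.3066, -0.0022], 0.97), ([0.4307, -0.0724, -0.0049], 0.21)]
side seal0 [([0.5857, -0.1626, -0.0006], 0.81), ([0.5363, -0.0498, 0.0035], 0.73), ([0.505, -0.1234, 0.0027], 0.67), ([0.4333, -0.0732, -0.0013], 0.59), ([0.6335, -0.0729, -0.0016], 0.55)]
side seal2 [([0.5857, -0.1626, -0.0006], 0.81), ([0.5363, -0.0498, 0.0035], 0.73), ([0.505, -0.1234, 0.0027], 0.67), ([0.4333, -0.0732, -0.0013], 0.59), ([0.6335, -0.0729, -0.0016], 0.55)]
```

View pics/top0.png

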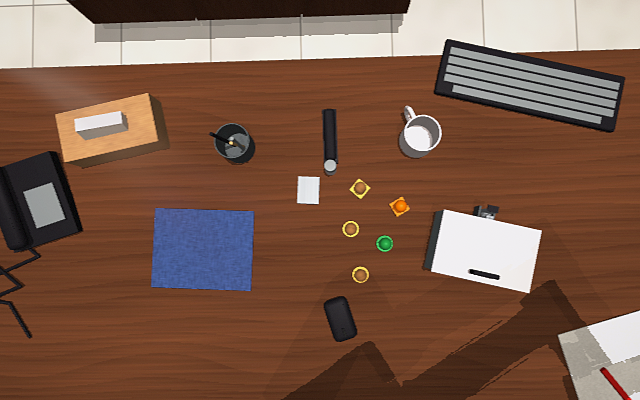

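View pics/side0.png

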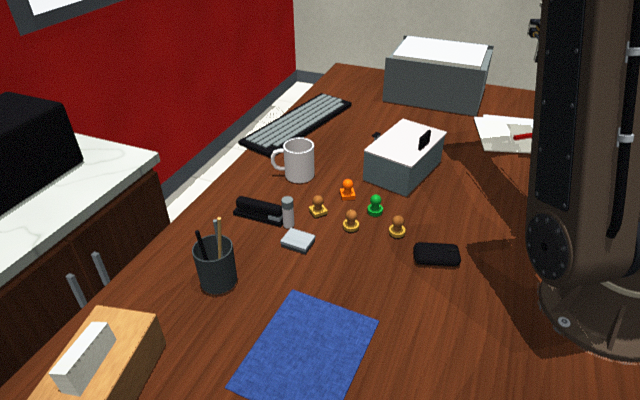

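Top view: three yellow-based seals, square at (360,188), round at (350,229) and (360,274). Green (385,243) and orange (400,206) are the look-alikes. The box with its lid is at (485,250), its tab at (484,274) and its catch at (486,212). I'll confirm this in a crop and measure accurately.

```bash
cat >> h.py <<'E'
def ray(s,px,z):
    Rc=R.from_euler('xyz',s['attitude'],degrees=True).as_matrix(); px=np.atleast_2d(px).astype(float)
    d=np.c_[(px[:,0]-s['cx'])/s['fx'],(px[:,1]-s['cy'])/s['fy'],np.ones(len(px))]@Rc.T
    p=np.array(s['position']); return p+d*((z-p[2])/d[:,2])[:,None]
def pix(s,P):
    Rc=R.from_euler('xyz',s['attitude'],degrees=True).as_matrix(); c=(np.atleast_2d(P)-s['position'])@Rc
    return np.c_[s['fx']*c[:,0]/c[:,2]+s['cx'],s['fy']*c[:,1]/c[:,2]+s['cy']]
def seals(s,z=.007,box=(335,160,420,295)):
    "yellow foot rings (filled hull) -> foot centre at height z"
    hsv=cv2.cvtColor(s['frame'],cv2.COLOR_RGB2HSV); x0,y0,x1,y1=box
    m=cv2.inRange(hsv,(20,110,110),(35,255,255)); k=np.zeros_like(m); k[y0:y1,x0:x1]=m[y0:y1,x0:x1]
    k=cv2.morphologyEx(k,cv2.MORPH_CLOSE,np.ones((9,9)))
    out=[]
    for c in cv2.findContours(k,cv2.RETR_EXTERNAL,cv2.CHAIN_APPROX_NONE)[0]:
        if cv2.contourArea(c)<60: continue
        r=cv2.minAreaRect(c); h=cv2.convexHull(c); M=cv2.moments(h); ctr=(M['m10']/M['m00'],M['m01']/M['m00'])
        cs=ray(s,cv2.boxPoints(r),z); a=np.degrees(np.arctan2(*(cs[1]-cs[0])[1::-1]))
        out.append((np.round(ctr,1).tolist(),np.round(ray(s,ctr,z)[0],4).tolist(),round(M['m00']/(r[1][0]*r[1][1]+1e-9),2),round(a%90,1)))
    return out
E
python3 - <<'E'
from h import *
s=snap('top')
for q in seals(s,.012): print(q)
hsv=cv2.cvtColor(s['frame'],cv2.COLOR_RGB2HSV)
m=cv2.inRange(hsv,(0,0,170),(180,50,255)); k=np.zeros_like(m); k[195:305,420:555]=m[195:305,420:555]
k=cv2.morphologyEx(k,cv2.MORPH_CLOSE,np.ones((15,15)))
c=max(cv2.findContours(k,0,1)[0],key=cv2.contourArea); r=cv2.minAreaRect(c)
b=ray(s,cv2.boxPoints(r),.095); print('lid',r[0],b.round(4).tolist(),b.mean(0).round(4), [np.linalg.norm(b[i]-b[i-1]).round(4) for i in range(4)],np.degrees(np.arctan2(*(b[1]-b[0])[1::-1])))
t=cv2.inRange(hsv,(0,0,0),(180,255,60)); k=np.zeros_like(t); k[260:285,460:510]=t[260:285,460:510]
c=max(cv2.findContours(k,0,1)[0],key=cv2.contourArea); r=cv2.minAreaRect(c)
b=ray(s,cv2.boxPoints(r),.133);print('tab',r,b.round(4).tolist(),b.mean(0))
spots('top',['mug','glue','stapler','ink_tin','catch_tab'],n=2)
cv2.imwrite('pics/c1.png',np.hstack([cv2.resize(s['frame'][165:295,325:425,::-1],None,fx=4,fy=4,interpolation=cv2.INTER_CUBIC),cv2.resize(s['frame'][190:320,420:520,::-1],None,fx=4,fy=4)]))
E
```

```text
([360.0, 274.2], [0.431, -0.0709, 0.012], 0.82, np.float64(88.8))
([350.3, 228.5], [0.5385, -0.0507, 0.012], 0.81, np.float64(88.7))
([359.3, 188.5], [0.6326, -0.0745, 0.012], 0.95, np.float64(48.9))
lid (486.76483154296875, 248.31448364257812) [[0.4423, -0.2185, 0.095], [0.587, -0.2559, 0.095], [0.5337, -0.4681, 0.095], [0.3904, -0.4296, 0.095]] [ 0.4883 -0.343   0.095 ] [np.float64(0.2173), np.float64(0.1495), np.float64(0.2187), np.float64(0.1484)] -14.496595139559496
tab ((483.89410400390625, 273.9764404296875), (29.285614013671875, 4.555540561676025), 12.528807640075684) [[0.4387, -0.2935, 0.133], [0.4479, -0.2959, 0.133], [0.4335, -0.3546, 0.133], [0.4243, -0.3522, 0.133]] [ 0.43608902 -0.32408402  0.133     ]
top mug [([0.7482, -0.2114, -0.0001], 0.79)]
top glue [([0.6824, -0.005, -0.0002], 0.74)]
top stapler [([0.7606, -0.0082, -0.0026], 0.64), ([0.5763, -0.3597, 0.0862], 0.61)]
top ink_tin [([0.6334, 0.0481, -0.0049], 0.95)]
top catch_tab [([0.5759, -0.3602, 0.0887], 0.66)]
```

View pics/c1.png

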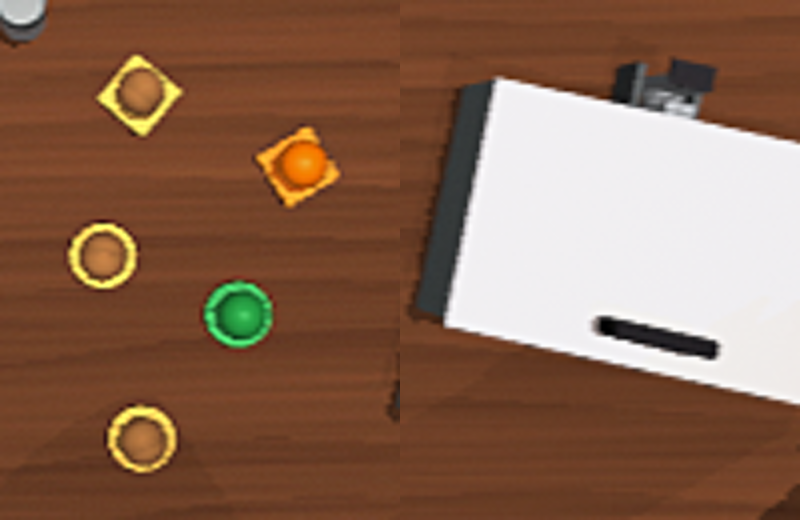

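The crop agrees: three real seals (yellow/brown), the green round and orange square ones being the look-alikes. Lid origin ≈ (0.485,-0.340), yaw ≈ -14°, tab ≈ (0.4365,-0.328). Next is a planner for the moves.

```bash
cat >> h.py <<'E'
def T(p,e):
    M=np.eye(4); M[:3,:3]=R.from_euler('xyz',e,degrees=True).as_matrix(); M[:3,3]=p; return M
def plan(p,e=None,frm=None,step=.03,n=None):
    "equal rows (a screw) that take the tool from its pose to p,e"
    from scipy.linalg import logm,expm
    o=get_obs(); A=T(o['tool_pos'],o['orientation']) if frm is None else T(*frm)
    e=o['orientation'] if e is None else e; X=np.linalg.inv(A)@T(p,e)
    rv=R.from_matrix(X[:3,:3]).as_rotvec(degrees=True)
    n=n or int(np.ceil(max(np.linalg.norm(X[:3,3])/step,np.linalg.norm(rv)/6.5,1)))
    x=expm(logm(X).real/n); print(n,'x',np.round(x[:3,3]*100,3).tolist()+np.round(rv/n,3).tolist())
E
python3 - <<'E'
from h import *
D=[180,0,-104.1]
plan([.4365,-.3278,.23],D); plan([.4365,-.3278,.121],D,([.4365,-.3278,.23],D))
E
```

```text
14 x [-3.038, 0.432, -0.116, 0.0, 0.0, -4.301]
4 x [-0.0, -0.0, 2.725, 0.0, 0.0, -0.0]
```

Request:
{"api": "play_rows", "payload": {"plan": [[-3.04, 0.43, -0.12, 0, 0, -4.3], [-3.04, 0.43, -0.12, 0, 0, -4.3], [-3.04, 0.43, -0.12, 0, 0, -4.3], [-3.04, 0.43, -0.12, 0, 0, -4.3], [-3.04, 0.43, -0.12, 0, 0, -4.3], [-3.04, 0.43, -0.12, 0, 0, -4.3], [-3.04, 0.43, -0.12, 0, 0, -4.3], [-3.04, 0.43, -0.12, 0, 0, -4.3], [-3.04, 0.43, -0.12, 0, 0, -4.3], [-3.04, 0.43, -0.12, 0, 0, -4.3], [-3.04, 0.43, -0.12, 0, 0, -4.3], [-3.04, 0.43, -0.12, 0, 0, -4.3], [-3.04, 0.43, -0.12, 0, 0, -4.3], [-3.04, 0.43, -0.12, 0, 0, -4.3], [0, 0, 0, 0, 0, 0], [0, 0, 0, 0, 0, 0]], "grip": 6}}

```text
clock: 2.43
tool_pos: [0.4376, -0.3265, 0.2312]
orientation: [-179.9, -0.0, -104.0]
force: [-0.6, -0.8, 0.5]
opening: 0.0598
gripper_force: 0.0
```

Run:
```python
from h import *
o=obs(); print(np.round(o['joint_pos'],1))
plan([.4365,-.3278,.122],[180,0,-104.1])
s=snap('top','t2.png')
for c in('side','top'):
    snapshot(c); spots(c,['lid_tab','lid_back','rim_back'])
```

```text
{'clock': 2.4333, 'tool_pos': [0.4376, -0.3265, 0.2312], 'orientation': [-179.9268, -0.0024, -103.9564], 'force': [-0.6411, -0.8355, 0.4951], 'opening': 0.0598, 'gripper_force': 0.0}
[-16.2   7.7 -14.2  -0.  -68.    2.2]
4 x [0.038, 0.021, 2.731, -0.018, -0.001, 0.036]
side lid_tab [([0.4349, -0.3273, 0.1181], 0.65)]
side lid_back [([0.5494, -0.3549, 0.0895], 0.89)]
side rim_back [([0.5502, -0.3579, 0.0874], 0.83)]
top lid_tab []
top lid_back [([0.5754, -0.3609, 0.0853], 0.73), ([0.5508, -0.3516, 0.0941], 0.56)]
top rim_back [([0.5786, -0.3622, 0.0877], 0.73), ([0.5581, -0.3562, 0.0908], 0.65)]
```

Request:
{"api": "play_rows", "payload": {"plan": [[0.04, 0.02, 2.73, 0, 0, 0], [0.04, 0.02, 2.73, 0, 0, 0], [0.04, 0.02, 2.73, 0, 0, 0], [0.04, 0.02, 2.73, 0, 0, 0], [0, 0, 0, 0, 0, 0], [0, 0, 0, 0, 0, 0]]}}

```text
clock: 3.38
tool_pos: [0.4349, -0.3293, 0.1207]
orientation: [179.8, -0.0, -104.1]
force: [0.5, 0.1, 0.6]
opening: 0.0599
gripper_force: 0.0
```

Request:
{"api": "play_rows", "payload": {"plan": [[0, 0, 0, 0, 0, 0], [0, 0, 0, 0, 0, 0], [0, 0, 0, 0, 0, 0], [0, 0, 0, 0, 0, 0], [0, 0, 0, 0, 0, 0], [0, 0, 0, 0, 0, 0], [0, 0, 0, 0, 0, 0], [0, 0, 0, 0, 0, 0]], "grip": 0}}

```text
clock: 4.05
tool_pos: [0.4358, -0.3292, 0.1215]
orientation: [-180.0, -0.0, -104.1]
force: [-0.7, -0.3, 0.1]
opening: 0.0124
gripper_force: 0.0
```

Run:
```python
from h import *
o=obs()
snap('side','s2.png')
```

```text
{'clock': 4.05, 'tool_pos': [0.4358, -0.3292, 0.1215], 'orientation': [-179.993, -0.0019, -104.1101], 'force': [-0.6881, -0.3446, 0.137], 'opening': 0.0124, 'gripper_force': 0.0}
```

View pics/s2.png

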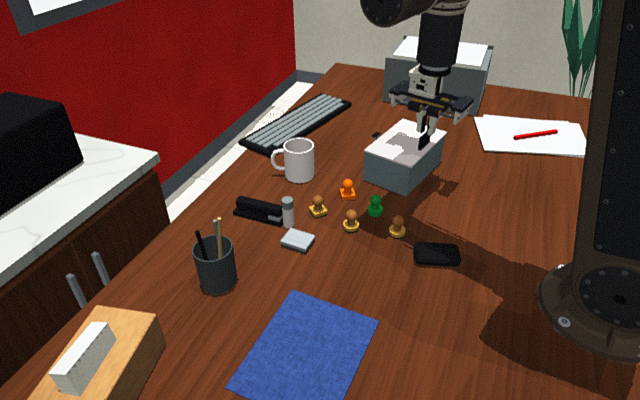

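Request:
{"api": "play_rows", "payload": {"plan": [[0, 0, 0, 0, 0, 0], [0, 0, 0, 0, 0, 0], [0, 0, 0, 0, 0, 0], [0, 0, 0, 0, 0, 0], [0, -0.146, -0.507, -2.5, 0, 0], [0, -0.146, -0.507, -2.5, 0, 0], [0, -0.146, -0.507, -2.5, 0, 0], [0, -0.146, -0.507, -2.5, 0, 0], [0, 0, 0, 0, 0, 0], [0, 0, 0, 0, 0, 0]]}}

```text
clock: 4.93
tool_pos: [0.4432, -0.3309, 0.1405]
orientation: [170.0, 0.0, -104.1]
force: [-0.4, 0.7, -0.9]
opening: 0.0003
gripper_force: 0.0
```

Run:
```python
from h import *
o=obs()
snapshot('side'); spots('side',['lid_tab','lid_back','rim_back'])
```

```text
{'clock': 4.9333, 'tool_pos': [0.4432, -0.3309, 0.1405], 'orientation': [170.0097, 0.0124, -104.1104], 'force': [-0.3727, 0.707, -0.8837], 'opening': 0.0003, 'gripper_force': 0.0}
side lid_tab [([0.4328, -0.3252, 0.1189], 0.85)]
side lid_back [([0.5469, -0.3553, 0.0868], 0.62)]
side rim_back [([0.5515, -0.3577, 0.0896], 0.77)]
```

Run:
```python
from h import *
a=cv2.imread('pics/s2.png'); b=snap('side')['frame'][:,:,::-1]
f=lambda i:cv2.resize(i[75:205,350:480],None,fx=3,fy=3,interpolation=cv2.INTER_CUBIC)
cv2.imwrite('pics/c2.png',np.hstack([f(a),f(b)]))
```

```text
(no output)
```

View pics/c2.png

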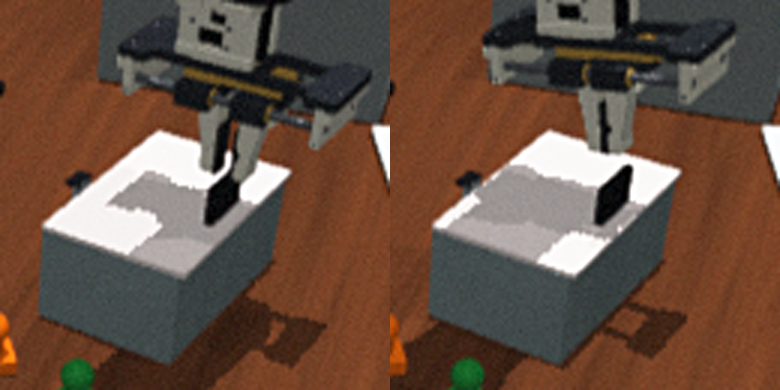

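Run:
```python
from h import *
s=snapshot('side'); f=lambda P:((pix(s,P)-[350,75])*3).round(0).tolist()
print('tcp',f([.4358,-.3292,.1215]),'tip',f([.4358,-.3292,.1025]))
u=np.array([.97,-.2436,0]);v=np.array([.2436,.97,0])
for c in ([.485,-.340],):
    o=np.array([*c,.09]); print('tab base+/-y, top+/-y',f([o-.05*u+k*v+[0,0,z] for z in(.005,.043) for k in(.028,-.028)]))
    print('lid corners',f([o+a*u+b*v+[0,0,.005] for a in(-.069,.069) for b in(-.107,.107)]))
q=s['frame']; spots('side',['lid_tab'])
```

```text
tcp [[226.0, 187.0]] tip [[223.0, 206.0]]
tab base+/-y, top+/-y [[206.0, 227.0], [235.0, 201.0], [211.0, 189.0], [240.0, 163.0]]
lid corners [[291.0, 172.0], [183.0, 275.0], [158.0, 132.0], [41.0, 224.0]]
side lid_tab [([0.7472, -0.2162, 0.0029], 0.34)]
```

Run:
```python
from h import *
o=get_obs(); Rm=R.from_euler('xyz',o['orientation'],degrees=True).as_matrix(); p=np.array(o['tool_pos'])
P=np.array([p,p+Rm@[0,0,.019],p-Rm@[0,0,.047]])
out=[]
for c in('side','top'):
    s=snapshot(c); im=s['frame'][:,:,::-1].copy(); q=pix(s,P); print(q.round(1).tolist())
    x,y=q[0].astype(int)-[45,60]; k=im[y:y+100,x:x+90]; k=cv2.resize(k,None,fx=4,fy=4,interpolation=cv2.INTER_CUBIC)
    for a,col in zip(q,((0,0,255),(0,255,0),(255,0,255))): cv2.circle(k,tuple(((a-[x,y])*4).astype(int).tolist()),3,col,-1)
    out.append(k)
cv2.imwrite('pics/c3.png',np.hstack(out))
```

```text
[[423.8, 129.8], [424.0, 136.5], [423.2, 112.8]]
[[488.2, 271.2], [485.2, 272.1], [496.1, 268.9]]
```

View pics/c3.png

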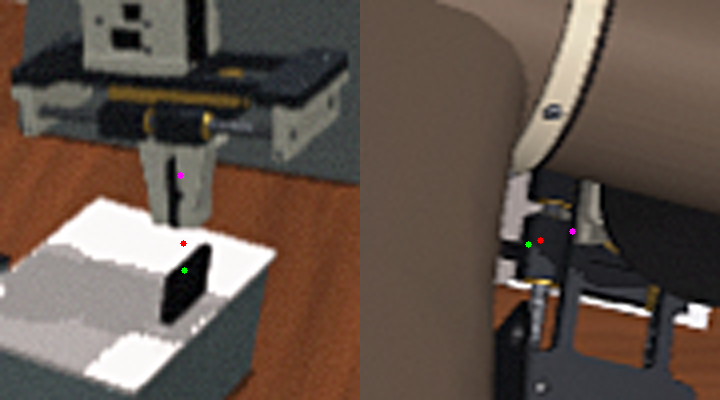

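Request:
{"api": "play_rows", "payload": {"plan": [[0, 0, 0, 0, 0, 0], [0, 0, 0, 0, 0, 0], [0, 0, 0, 0, 0, 0], [0, 0, 0, 0, 0, 0], [0, 0, 0, 0, 0, 0], [0, 0, 0, 0, 0, 0], [0, 0, 0, 0, 0, 0], [0, 0, 0, 0, 0, 0], [0, 0, 0, 0, 0, 0], [0, 0, 0, 0, 0, 0], [0, 0.124, 0.513, 2.5, 0, 0], [0, 0.124, 0.513, 2.5, 0, 0], [0, 0.124, 0.513, 2.5, 0, 0], [0, 0.124, 0.513, 2.5, 0, 0], [0, 0, 0, 0, 0, 0], [0, 0, 0, 0, 0, 0]], "grip": 6}}

```text
clock: 6.72
tool_pos: [0.4352, -0.3291, 0.1218]
orientation: [180.0, -0.0, -104.1]
force: [0.4, -0.0, 0.6]
opening: 0.06
gripper_force: 0.0
```

Request:
{"api": "play_rows", "payload": {"plan": [[0, 0, 0.2, 0, 0, 0], [0, 0, 0.2, 0, 0, 0], [0, 0, 0.2, 0, 0, 0], [0, 0, 0.2, 0, 0, 0], [0, 0, 0, 0, 0, 0]]}}

```text
clock: 7.13
tool_pos: [0.4357, -0.329, 0.1126]
orientation: [179.9, 0.0, -104.1]
force: [0.3, -0.2, -0.8]
opening: 0.06
gripper_force: 0.0
```

Request:
{"api": "play_rows", "payload": {"plan": [[0, 0, 0.25, 0, 0, 0], [0, 0, 0.25, 0, 0, 0], [0, 0, 0.25, 0, 0, 0], [0, 0, 0.25, 0, 0, 0], [0, 0, 0, 0, 0, 0]]}}

```text
clock: 7.55
tool_pos: [0.4354, -0.329, 0.1027]
orientation: [179.9, 0.0, -104.1]
force: [-0.2, -1.0, -0.6]
opening: 0.0597
gripper_force: 0.0
```

Run:
```python
from h import *
o=get_obs(); obs(); Rm=R.from_euler('xyz',o['orientation'],degrees=True).as_matrix(); p=np.array(o['tool_pos'])
P=np.array([p,p+Rm@[0,0,.019],p-Rm@[0,0,.047]])
s=snapshot('side'); im=s['frame'][:,:,::-1].copy(); q=pix(s,P)
x,y=q[0].astype(int)-[60,70]; k=im[y:y+110,x:x+120]; k=cv2.resize(k,None,fx=5,fy=5,interpolation=cv2.INTER_CUBIC)
for a,col in zip(q,((0,0,255),(0,255,0),(255,0,255))): cv2.circle(k,tuple(((a-[x,y])*5).astype(int).tolist()),3,col,-1)
cv2.imwrite('pics/c4.png',k)
```

```text
{'clock': 7.55, 'tool_pos': [0.4354, -0.329, 0.1027], 'orientation': [179.9453, 0.0109, -104.1175], 'force': [-0.1502, -1.0458, -0.603], 'opening': 0.0597, 'gripper_force': 0.0}
```

View pics/c4.png

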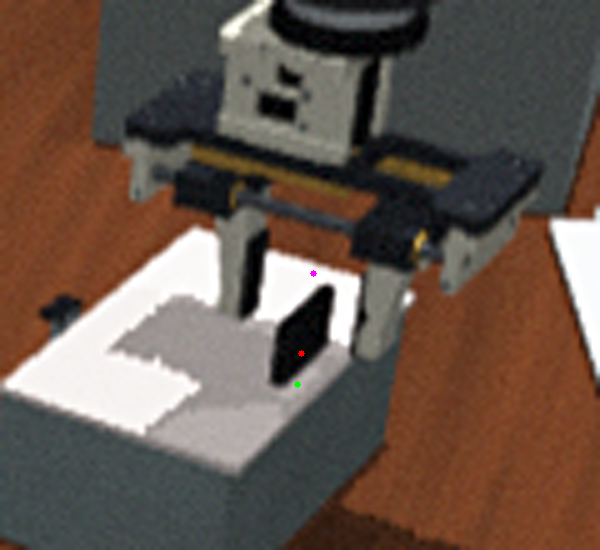

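Request:
{"api": "play_rows", "payload": {"plan": [[0, 0, 0.25, 0, 0, 0], [0, 0, 0.25, 0, 0, 0], [0, 0, 0.25, 0, 0, 0], [0, 0, 0.25, 0, 0, 0], [0, 0, 0, 0, 0, 0], [0, 0, 0, 0, 0, 0]]}}

```text
clock: 8.1
tool_pos: [0.4356, -0.3291, 0.0931]
orientation: [180.0, 0.0, -104.1]
force: [0.1, -0.1, 0.5]
opening: 0.0601
gripper_force: 0.0
```

Request:
{"api": "play_rows", "payload": {"plan": [[0, 0, 0, 0, 0, 0], [0, 0, 0, 0, 0, 0], [0, 0, 0, 0, 0, 0], [0, 0, 0, 0, 0, 0], [0, 0, 0, 0, 0, 0], [0, 0, 0, 0, 0, 0], [0, 0, 0, 0, 0, 0], [0, 0, 0, 0, 0, 0], [0, 0, 0, 0, 0, 0], [0, 0, 0, 0, 0, 0], [0, 0, 0, 0, 0, 0], [0, 0, 0, 0, 0, 0], [0, 0, 0, 0, 0, 0], [0, 0, 0, 0, 0, 0]], "grip": 0}}

```text
clock: 9.27
tool_pos: [0.4356, -0.3291, 0.0934]
orientation: [180.0, 0.0, -104.1]
force: [-2.0, 0.8, 1.8]
opening: 0.0101
gripper_force: 30.0
```

Run:
```python
from h import *
o=get_obs(); obs(); Rm=R.from_euler('xyz',o['orientation'],degrees=True).as_matrix(); p=np.array(o['tool_pos'])
P=np.array([p,p+Rm@[0,0,.019],p-Rm@[0,0,.047]])
s=snapshot('side'); im=s['frame'][:,:,::-1].copy(); q=pix(s,P)
x,y=q[0].astype(int)-[60,80]; k=im[y:y+110,x:x+120]; k=cv2.resize(k,None,fx=5,fy=5,interpolation=cv2.INTER_CUBIC)
for a,col in zip(q,((0,0,255),(0,255,0),(255,0,255))): cv2.circle(k,tuple(((a-[x,y])*5).astype(int).tolist()),3,col,-1)
cv2.imwrite('pics/c5.png',k)
```

```text
{'clock': 9.2667, 'tool_pos': [0.4356, -0.3291, 0.0934], 'orientation': [179.9844, 0.0009, -104.1125], 'force': [-1.9649, 0.8375, 1.7768], 'opening': 0.0101, 'gripper_force': 29.9945}
```

View pics/c5.png

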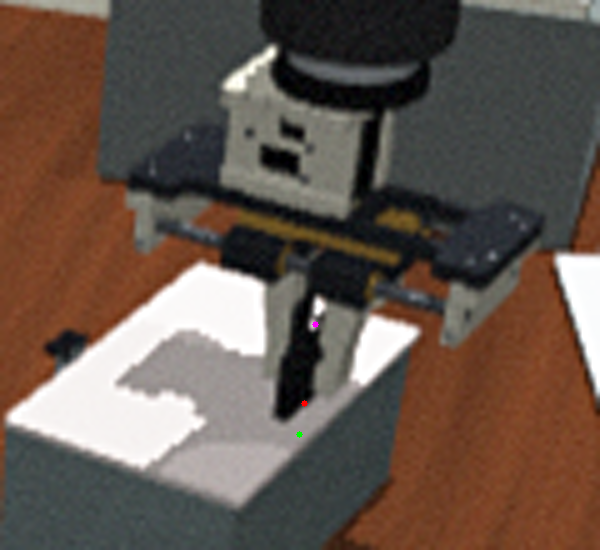

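Gripped now (30 N, 10 mm). The picture and the contact show that the real fingertips stand about 30 mm above what the reported TCP implies. I don't yet know if that offset is along the tool or in the world, so I'll tilt 10° with a middle assumption and measure.

```bash
cat >> h.py <<'E'
def avg(cam,thing,near,n=5,r=.05):
    L=[]
    for _ in range(n):
        snapshot(cam)
        L+=[d['position'] for d in spot_point(cam,thing) if np.linalg.norm(np.array(d['position'])-near)<r][:1]
    L=np.array(L); print(cam,thing,len(L),L.mean(0).round(4).tolist() if len(L) else None,L.std(0).round(4).tolist() if len(L) else None); return L.mean(0) if len(L) else None
E
python3 - <<'E'
from h import *
for t,p in(('lid_tab',[.4365,-.328,.121]),('lid_back',[.55,-.356,.09]),('rim_back',[.55,-.356,.09])): avg('side',t,p,4)
E
```

```text
side lid_tab 4 [0.4356, -0.327, 0.1196] [0.002, 0.0009, 0.0008]
side lid_back 3 [0.5476, -0.3575, 0.0878] [0.0007, 0.0009, 0.0002]
side rim_back 4 [0.5513, -0.357, 0.0883] [0.0013, 0.0012, 0.0009]
```

Request:
{"api": "play_rows", "payload": {"plan": [[0, -0.085, -0.509, -2.5, 0, 0], [0, -0.085, -0.509, -2.5, 0, 0], [0, -0.085, -0.509, -2.5, 0, 0], [0, -0.085, -0.509, -2.5, 0, 0], [0, 0, 0, 0, 0, 0], [0, 0, 0, 0, 0, 0]]}}

```text
clock: 11.02
tool_pos: [0.4416, -0.3306, 0.1126]
orientation: [170.1, 0.0, -104.1]
force: [0.9, -0.7, -1.0]
opening: 0.0095
gripper_force: 30.0
```

Run:
```python
from h import *
o=obs()
for t,p in(('lid_tab',[.4365,-.328,.131]),('lid_back',[.55,-.356,.09]),('rim_back',[.55,-.356,.09])): avg('side',t,p,4)
snap('side','s6.png')
im=cv2.imread('pics/s6.png')[80:200,350:470]; cv2.imwrite('pics/c6.png',cv2.resize(im,None,fx=5,fy=5,interpolation=cv2.INTER_CUBIC))
```

```text
{'clock': 11.0167, 'tool_pos': [0.4416, -0.3306, 0.1126], 'orientation': [170.1043, 0.0005, -104.1095], 'force': [0.8621, -0.6629, -0.9632], 'opening': 0.0095, 'gripper_force': 29.997}
side lid_tab 4 [0.4458, -0.3296, 0.1385] [0.0024, 0.001, 0.0012]
side lid_back 3 [0.5496, -0.3556, 0.0912] [0.0012, 0.0009, 0.0023]
side rim_back 3 [0.5504, -0.3568, 0.0877] [0.0007, 0.0013, 0.0008]
```

View pics/c6.png

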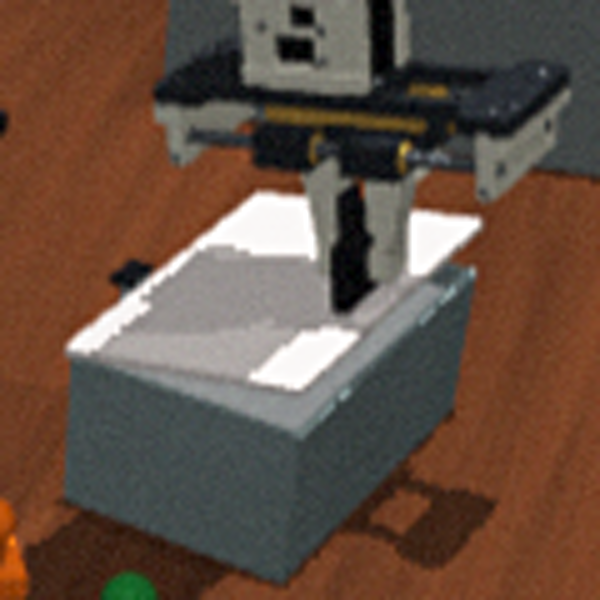

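The tab moved 10.5 mm back (I expected 11.4 if the offset is along the tool, 6.2 if it is in the world), so the offset is along the tool: real grasp point = reported TCP − 30 mm along tool z. The back edge still rests on the rim, so I keep tipping about that edge.

Request:
{"api": "play_rows", "payload": {"plan": [[0, 0.005, -0.51, -2.5, 0, 0], [0, 0.005, -0.51, -2.5, 0, 0], [0, 0.005, -0.51, -2.5, 0, 0], [0, 0.005, -0.51, -2.5, 0, 0], [0, 0.005, -0.51, -2.5, 0, 0], [0, 0.005, -0.51, -2.5, 0, 0], [0, 0.005, -0.51, -2.5, 0, 0], [0, 0.005, -0.51, -2.5, 0, 0], [0, 0, 0, 0, 0, 0], [0, 0, 0, 0, 0, 0], [0, 0, 0, 0, 0, 0]]}}

```text
clock: 13.18
tool_pos: [0.4526, -0.3333, 0.1516]
orientation: [150.1, 0.0, -104.1]
force: [-0.6, -0.4, -2.6]
opening: 0.0096
gripper_force: 30.0
```

Run:
```python
from h import *
o=obs()
for t,p in(('lid_tab',[.46,-.328,.17]),('lid_back',[.55,-.356,.09]),('rim_back',[.55,-.356,.09])): avg('side',t,p,3)
# current true grasp point and lid_back predicted from gripper
Rm=R.from_euler('xyz',o['orientation'],degrees=True).as_matrix(); print((np.array(o['tool_pos'])+Rm@[0,-.117,.0034]).round(4))
```

```text
{'clock': 13.1833, 'tool_pos': [0.4526, -0.3333, 0.1516], 'orientation': [150.0529, 0.0116, -104.1162], 'force': [-0.5667, -0.416, -2.582], 'opening': 0.0096, 'gripper_force': 29.9952}
side lid_tab 3 [0.4661, -0.3362, 0.1733] [0.0012, 0.0009, 0.001]
side lid_back 3 [0.5501, -0.3555, 0.0901] [0.0017, 0.0007, 0.0008]
side rim_back 3 [0.5521, -0.3565, 0.0884] [0.0012, 0.001, 0.0005]
[ 0.5493 -0.3576  0.0903]
```

Run:
```python
from h import *
o=get_obs(); e=o['orientation']; a=np.array(o['tool_pos']); b=a+[0,0,.11]
plan(b,step=.014)
c=[.4365,-.328,.24];D=[180,0,-104.1]; plan(c,D,(b,e),n=10)
f=[.4455,.3065,.22];F=[180,0,-90]; plan(f,F,(c,D),n=32)
```

```text
8 x [-0.0, 0.688, -1.191, 0.0, -0.0, 0.0]
10 x [-0.013, 0.101, 0.262, 3.001, 0.0, -0.001]
32 x [-1.975, 0.224, 0.062, 0.0, 0.0, -0.441]
```

Request:
{"api": "play_rows", "payload": {"plan": [[0, 0.688, -1.191, 0, 0, 0], [0, 0.688, -1.191, 0, 0, 0], [0, 0.688, -1.191, 0, 0, 0], [0, 0.688, -1.191, 0, 0, 0], [0, 0.688, -1.191, 0, 0, 0], [0, 0.688, -1.191, 0, 0, 0], [0, 0.688, -1.191, 0, 0, 0], [0, 0.688, -1.191, 0, 0, 0], [0, 0.1, 0.262, 3, 0, 0], [0, 0.1, 0.262, 3, 0, 0], [0, 0.1, 0.262, 3, 0, 0], [0, 0.1, 0.262, 3, 0, 0], [0, 0.1, 0.262, 3, 0, 0], [0, 0.1, 0.262, 3, 0, 0], [0, 0.1, 0.262, 3, 0, 0], [0, 0.1, 0.262, 3, 0, 0], [0, 0.1, 0.262, 3, 0, 0], [0, 0.1, 0.262, 3, 0, 0]]}}

```text
clock: 15.58
tool_pos: [0.4359, -0.3292, 0.2402]
orientation: [-179.9, -0.0, -104.1]
force: [0.2, 0.7, -2.7]
opening: 0.0097
gripper_force: 30.0
```

Request:
{"api": "play_rows", "payload": {"plan": [[-1.98, 0.22, 0.06, 0, 0, -0.44], [-1.98, 0.22, 0.06, 0, 0, -0.44], [-1.98, 0.22, 0.06, 0, 0, -0.44], [-1.98, 0.22, 0.06, 0, 0, -0.44], [-1.98, 0.22, 0.06, 0, 0, -0.44], [-1.98, 0.22, 0.06, 0, 0, -0.44], [-1.98, 0.22, 0.06, 0, 0, -0.44], [-1.98, 0.22, 0.06, 0, 0, -0.44], [-1.98, 0.22, 0.06, 0, 0, -0.44], [-1.98, 0.22, 0.06, 0, 0, -0.44], [-1.98, 0.22, 0.06, 0, 0, -0.44], [-1.98, 0.22, 0.06, 0, 0, -0.44], [-1.98, 0.22, 0.06, 0, 0, -0.44], [-1.98, 0.22, 0.06, 0, 0, -0.44], [-1.98, 0.22, 0.06, 0, 0, -0.44], [-1.98, 0.22, 0.06, 0, 0, -0.44]]}}

```text
clock: 16.92
tool_pos: [0.4606, -0.0109, 0.2305]
orientation: [180.0, -0.0, -97.0]
force: [0.9, 0.6, -1.2]
opening: 0.0096
gripper_force: 30.0
```

Request:
{"api": "play_rows", "payload": {"plan": [[-1.98, 0.22, 0.06, 0, 0, -0.44], [-1.98, 0.22, 0.06, 0, 0, -0.44], [-1.98, 0.22, 0.06, 0, 0, -0.44], [-1.98, 0.22, 0.06, 0, 0, -0.44], [-1.98, 0.22, 0.06, 0, 0, -0.44], [-1.98, 0.22, 0.06, 0, 0, -0.44], [-1.98, 0.22, 0.06, 0, 0, -0.44], [-1.98, 0.22, 0.06, 0, 0, -0.44], [-1.98, 0.22, 0.06, 0, 0, -0.44], [-1.98, 0.22, 0.06, 0, 0, -0.44], [-1.98, 0.22, 0.06, 0, 0, -0.44], [-1.98, 0.22, 0.06, 0, 0, -0.44], [-1.98, 0.22, 0.06, 0, 0, -0.44], [-1.98, 0.22, 0.06, 0, 0, -0.44], [-1.98, 0.22, 0.06, 0, 0, -0.44], [-1.98, 0.22, 0.06, 0, 0, -0.44], [0, 0, 0, 0, 0, 0], [0, 0, 0, 0, 0, 0]]}}

```text
clock: 18.42
tool_pos: [0.4463, 0.307, 0.2204]
orientation: [180.0, -0.1, -90.0]
force: [-0.0, -0.4, -3.2]
opening: 0.0098
gripper_force: 30.0
```

Run:
```python
from h import *
o=obs(); print(np.round(o['joint_pos'],1))
avg('side','lid_tab',[.4455,.3065,.25],2); avg('side','folder',[.496,.3065,0],2);avg('top','lift_top',[.485,-.34,.078],2)
avg('side','lift_top',[.485,-.34,.078],2)
plan([.4455,.3065,.0154],[180,0,-90],step=.016)
```

```text
{'clock': 18.4167, 'tool_pos': [0.4463, 0.307, 0.2204], 'orientation': [179.958, -0.0528, -89.9556], 'force': [-0.0447, -0.415, -3.2432], 'opening': 0.0098, 'gripper_force': 29.996}
[ 55.3   7.8 -15.6  -0.  -66.7 -55.2]
side lid_tab 2 [0.4443, 0.3056, 0.2436] [0.0003, 0.0001, 0.0004]
side folder 2 [0.4984, 0.3068, -0.0002] [0.0002, 0.0003, 0.0004]
top lift_top 1 [0.4881, -0.3368, 0.078] [0.0, 0.0, 0.0]
side lift_top 2 [0.4846, -0.3409, 0.0762] [0.0008, 0.0008, 0.0006]
13 x [-0.0, 0.01, 1.58, 0.0, -0.0, -0.003]
```

Request:
{"api": "play_rows", "payload": {"plan": [[0, 0, 1.58, 0, 0, 0], [0, 0, 1.58, 0, 0, 0], [0, 0, 1.58, 0, 0, 0], [0, 0, 1.58, 0, 0, 0], [0, 0, 1.58, 0, 0, 0], [0, 0, 1.58, 0, 0, 0], [0, 0, 1.58, 0, 0, 0], [0, 0, 1.58, 0, 0, 0], [0, 0, 1.58, 0, 0, 0], [0, 0, 1.58, 0, 0, 0], [0, 0, 1.58, 0, 0, 0], [0, 0, 1.58, 0, 0, 0], [0, 0, 1.5, 0, 0, 0], [0, 0, 0, 0, 0, 0], [0, 0, 0, 0, 0, 0]]}}

```text
clock: 20.47
tool_pos: [0.4467, 0.3063, 0.0159]
orientation: [180.0, -0.1, -90.0]
force: [0.2, -0.5, -0.6]
opening: 0.0096
gripper_force: 30.0
```

Request:
{"api": "play_rows", "payload": {"plan": [[0, 0, 0.1, 0, 0, 0], [0, 0, 0.1, 0, 0, 0], [0, 0, 0, 0, 0, 0], [0, 0, 0, 0, 0, 0]]}}

```text
clock: 20.8
tool_pos: [0.447, 0.3068, 0.0148]
orientation: [-180.0, 0.0, -90.0]
force: [0.0, 0.0, -1.8]
opening: 0.0094
gripper_force: 30.0
```

Request:
{"api": "play_rows", "payload": {"plan": [[0, 0, 0.1, 0, 0, 0], [0, 0, 0.05, 0, 0, 0], [0, 0, 0, 0, 0, 0], [0, 0, 0, 0, 0, 0]]}}

```text
clock: 21.13
tool_pos: [0.447, 0.3067, 0.0131]
orientation: [-180.0, 0.0, -90.0]
force: [-1.2, 0.3, 3.2]
opening: 0.0099
gripper_force: 30.0
```

Request:
{"api": "play_rows", "payload": {"plan": [[0, 0, 0, 0, 0, 0], [0, 0, 0, 0, 0, 0], [0, 0, 0, 0, 0, 0], [0, 0, 0, 0, 0, 0], [0, 0, 0, 0, 0, 0], [0, 0, 0, 0, 0, 0], [0, 0, 0, 0, 0, 0], [0, 0, 0, 0, 0, 0], [0, 0, -2, 0, 0, 0], [0, 0, -2, 0, 0, 0], [0, 0, -2.5, 0, 0, 0], [0, 0, -2.5, 0, 0, 0], [0, 0, -2.5, 0, 0, 0], [0, 0, -2.5, 0, 0, 0], [0, 0, -2.5, 0, 0, 0], [0, 0, 0, 0, 0, 0]], "grip": 5}}

```text
clock: 22.47
tool_pos: [0.4489, 0.3084, 0.1831]
orientation: [-179.7, 0.3, -90.0]
force: [0.9, 0.1, 1.3]
opening: 0.05
gripper_force: 0.0
```

Run:
```python
from h import *
o=obs(); s=snap('top','t7.png')
for q in seals(s,.012): print(q)
avg('side','lid_tab',[.4455,.3065,.04],2); avg('top','lid_tab',[.4455,.3065,.04],2)
avg('side','seal0',[.5385,-.0507,0],1);avg('side','seal0',[.431,-.071,0],1);avg('side','seal0',[.6326,-.0745,0],1)
avg('side','lift_top',[.485,-.34,.078],3); avg('top','lift_top',[.485,-.34,.078],3)
```

```text
{'clock': 22.4667, 'tool_pos': [0.4489, 0.3084, 0.1831], 'orientation': [-179.6615, 0.323, -89.9823], 'force': [0.8517, 0.1111, 1.2815], 'opening': 0.05, 'gripper_force': 0.0}
([354.8, 283.6], [0.4093, -0.0582, 0.012], 0.83, np.float64(88.8))
([350.3, 228.5], [0.5385, -0.0507, 0.012], 0.81, np.float64(88.7))
([359.3, 188.5], [0.6326, -0.0745, 0.012], 0.95, np.float64(48.9))
side lid_tab 2 [0.4481, 0.308, 0.0387] [0.0011, 0.0009, 0.0005]
top lid_tab 2 [0.444, 0.3074, 0.0416] [0.0013, 0.0015, 0.0011]
side seal0 1 [0.5387, -0.05, 0.0038] [0.0, 0.0, 0.0]
side seal0 1 [0.4079, -0.0577, -0.0036] [0.0, 0.0, 0.0]
side seal0 0 None None
side lift_top 2 [0.4856, -0.3414, 0.077] [0.0019, 0.0001, 0.0001]
top lift_top 3 [0.4885, -0.3384, 0.0784] [0.0024, 0.001, 0.001]
```

View pics/t7.png

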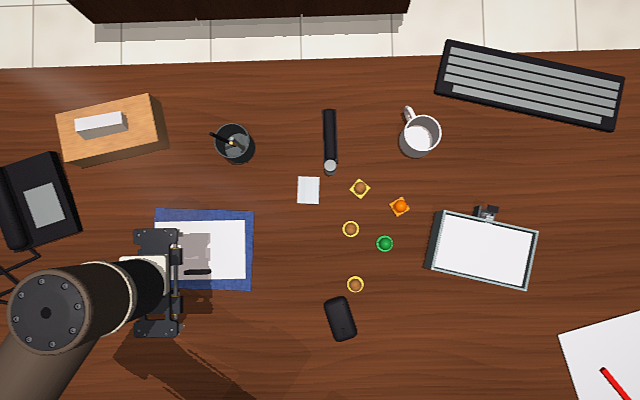

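Lid lies flat on the folder. The front round seal has been knocked to (355,284), i.e. (0.409,-0.058), and still stands. Platform centre ≈ (0.486,-0.340). I'll take the middle round seal first.

Run:
```python
from h import *
D=[180,0,-104.1]; a=[.5385,-.0507,.11]
plan(a,D,n=18); plan([.5385,-.0507,.008],D,(a,D),n=6)
```

```text
18 x [1.917, -0.738, 0.376, 0.0, -0.0, 0.782]
6 x [-0.0, -0.0, 1.7, 0.0, 0.0, -0.0]
```

Request:
{"api": "play_rows", "payload": {"plan": [[1.917, -0.738, 0.376, 0, 0, 0.782], [1.917, -0.738, 0.376, 0, 0, 0.782], [1.917, -0.738, 0.376, 0, 0, 0.782], [1.917, -0.738, 0.376, 0, 0, 0.782], [1.917, -0.738, 0.376, 0, 0, 0.782], [1.917, -0.738, 0.376, 0, 0, 0.782], [1.917, -0.738, 0.376, 0, 0, 0.782], [1.917, -0.738, 0.376, 0, 0, 0.782], [1.917, -0.738, 0.376, 0, 0, 0.782], [1.917, -0.738, 0.376, 0, 0, 0.782], [1.917, -0.738, 0.376, 0, 0, 0.782], [1.917, -0.738, 0.376, 0, 0, 0.782], [1.917, -0.738, 0.376, 0, 0, 0.782], [1.917, -0.738, 0.376, 0, 0, 0.782], [1.917, -0.738, 0.376, 0, 0, 0.782], [1.917, -0.738, 0.376, 0, 0, 0.782], [1.917, -0.738, 0.376, 0, 0, 0.782], [1.917, -0.738, 0.376, 0, 0, 0.782], [0, 0, 0, 0, 0, 0], [0, 0, 0, 0, 0, 0]]}}

```text
clock: 25.48
tool_pos: [0.5382, -0.0517, 0.1097]
orientation: [180.0, -0.0, -104.2]
force: [-0.0, 0.9, 1.0]
opening: 0.0498
gripper_force: 0.0
```

Run:
```python
from h import *
obs(); plan([.5385,-.0507,.008],[180,0,-104.1],n=6)
avg('side','seal0',[.5385,-.0507,0],2)
```

```text
{'clock': 25.4833, 'tool_pos': [0.5382, -0.0517, 0.1097], 'orientation': [179.9642, -0.0205, -104.2171], 'force': [-0.0242, 0.9098, 1.0018], 'opening': 0.0498, 'gripper_force': 0.0}
6 x [-0.017, -0.001, 1.695, 0.006, -0.003, -0.02]
side seal0 2 [0.5359, -0.0504, 0.0032] [0.0003, 0.0014, 0.0015]
```

Request:
{"api": "play_rows", "payload": {"plan": [[-0.02, 0, 1.69, 0, 0, 0], [-0.02, 0, 1.69, 0, 0, 0], [-0.02, 0, 1.69, 0, 0, 0], [-0.02, 0, 1.69, 0, 0, 0], [-0.02, 0, 1.69, 0, 0, 0], [-0.02, 0, 1.69, 0, 0, 0], [0, 0, 0, 0, 0, 0], [0, 0, 0, 0, 0, 0]]}}

```text
clock: 26.35
tool_pos: [0.5382, -0.0491, 0.0083]
orientation: [179.9, -0.1, -104.0]
force: [0.1, 0.2, 0.4]
opening: 0.0502
gripper_force: 0.0
```

Request:
{"api": "play_rows", "payload": {"plan": [[0, 0, 0, 0, 0, 0], [0, 0, 0, 0, 0, 0], [0, 0, 0, 0, 0, 0], [0, 0, 0, 0, 0, 0], [0, 0, 0, 0, 0, 0], [0, 0, 0, 0, 0, 0], [0, 0, 0, 0, 0, 0], [0, 0, 0, 0, 0, 0]], "grip": 1.5}}

```text
clock: 27.02
tool_pos: [0.5391, -0.0495, 0.0094]
orientation: [-179.9, 0.0, -104.1]
force: [-1.8, 1.6, 6.3]
opening: 0.0264
gripper_force: 30.0
```

Opening of 26.4 mm (less than the 28 mm ball), with an upward force: the pads hold the ball above its equator, so the tips are higher than I assumed. I'll reopen, go lower under guard, and re-grip.

Request:
{"api": "play_rows", "payload": {"plan": [[0, 0, 0, 0, 0, 0], [0, 0, 0, 0, 0, 0], [0, 0, 0, 0, 0, 0], [0, 0, 0, 0, 0, 0], [0, 0, 0, 0, 0, 0], [0, 0, 0.25, 0, 0, 0], [0, 0, 0.25, 0, 0, 0], [0, 0, 0, 0, 0, 0]], "grip": 5}}

```text
clock: 27.68
tool_pos: [0.5383, -0.0497, 0.003]
orientation: [179.9, -0.0, -104.1]
force: [-0.0, 0.5, -1.3]
opening: 0.05
gripper_force: 0.0
```

Request:
{"api": "play_rows", "payload": {"plan": [[0, 0, 0.2, 0, 0, 0], [0, 0, 0.2, 0, 0, 0], [0, 0, 0, 0, 0, 0]]}}

```text
clock: 27.93
tool_pos: [0.5384, -0.0496, -0.0009]
orientation: [180.0, -0.0, -104.1]
force: [0.3, 0.6, -0.8]
opening: 0.0501
gripper_force: 0.0
```

Request:
{"api": "play_rows", "payload": {"plan": [[0, 0, 0.2, 0, 0, 0], [0, 0, 0.2, 0, 0, 0], [0, 0, 0, 0, 0, 0]]}}

```text
clock: 28.18
tool_pos: [0.5385, -0.0496, -0.0048]
orientation: [180.0, -0.0, -104.1]
force: [0.7, 0.3, 0.4]
opening: 0.0498
gripper_force: 0.0
```

Request:
{"api": "play_rows", "payload": {"plan": [[0, 0, 0, 0, 0, 0], [0, 0, 0, 0, 0, 0], [0, 0, 0, 0, 0, 0], [0, 0, 0, 0, 0, 0], [0, 0, 0, 0, 0, 0], [0, 0, 0, 0, 0, 0], [0, 0, 0, 0, 0, 0], [0, 0, 0, 0, 0, 0]], "grip": 1.5}}

```text
clock: 28.85
tool_pos: [0.5388, -0.0496, -0.0043]
orientation: [-180.0, 0.0, -104.1]
force: [-0.0, -1.1, -0.7]
opening: 0.0376
gripper_force: 30.0
```

Run:
```python
from h import *
D=[180,0,-104.1]; a=[.5388,-.0496,.135]; t=np.array([.486,-.340,.135])-.055*np.array([.2436,.97,0])
print(t); plan(a,D,n=8); plan(t,D,(a,D),n=18)
```

```text
[ 0.472602 -0.39335   0.135   ]
8 x [0.0, -0.001, -1.742, -0.001, 0.0, -0.001]
18 x [1.942, -0.109, 0.0, 0.0, 0.0, -0.0]
```

Request:
{"api": "play_rows", "payload": {"plan": [[0, 0, -1.0, 0, 0, 0], [0, 0, -1.74, 0, 0, 0], [0, 0, -1.9, 0, 0, 0], [0, 0, -1.9, 0, 0, 0], [0, 0, -1.9, 0, 0, 0], [0, 0, -1.9, 0, 0, 0], [0, 0, -1.9, 0, 0, 0], [0, 0, -1.7, 0, 0, 0], [0, 0, 0, 0, 0, 0]]}}

```text
clock: 29.6
tool_pos: [0.5407, -0.0494, 0.1395]
orientation: [-179.7, 0.1, -104.1]
force: [0.8, 0.2, 0.1]
opening: 0.0378
gripper_force: 30.0
```

Request:
{"api": "play_rows", "payload": {"plan": [[1.94, -0.11, 0, 0, 0, 0], [1.94, -0.11, 0, 0, 0, 0], [1.94, -0.11, 0, 0, 0, 0], [1.94, -0.11, 0, 0, 0, 0], [1.94, -0.11, 0, 0, 0, 0], [1.94, -0.11, 0, 0, 0, 0], [1.94, -0.11, 0, 0, 0, 0], [1.94, -0.11, 0, 0, 0, 0], [1.94, -0.11, 0, 0, 0, 0], [1.94, -0.11, 0, 0, 0, 0], [1.94, -0.11, 0, 0, 0, 0], [1.94, -0.11, 0, 0, 0, 0], [1.94, -0.11, 0, 0, 0, 0], [1.94, -0.11, 0, 0, 0, 0], [1.94, -0.11, 0, 0, 0, 0], [1.94, -0.11, 0, 0, 0, 0], [1.94, -0.11, 0, 0, 0, 0], [1.94, -0.11, 0, 0, 0, 0], [0, 0, 0, 0, 0, 0], [0, 0, 0, 0, 0, 0]]}}

```text
clock: 31.27
tool_pos: [0.472, -0.3936, 0.1346]
orientation: [179.9, 0.0, -104.2]
force: [-0.2, -0.7, -1.7]
opening: 0.0374
gripper_force: 30.0
```

Run:
```python
from h import *
obs(); snapshot('side'); spots('side',['seal0'],n=6); plan([.4726,-.3934,.0765],[180,0,-104.1],n=4)
```

```text
{'clock': 31.2667, 'tool_pos': [0.472, -0.3936, 0.1346], 'orientation': [179.9443, 0.0202, -104.2213], 'force': [-0.2026, -0.7446, -1.6889], 'opening': 0.0374, 'gripper_force': 29.9998}
side seal0 [([0.5885, -0.1644, -0.0023], 0.83), ([0.4098, -0.0577, -0.0007], 0.81), ([0.4999, -0.1212, 0.0012], 0.7), ([0.6343, -0.075, -0.0047], 0.55), ([0.4687, -0.3938, 0.143], 0.52)]
4 x [0.018, -0.008, 1.459, 0.008, 0.005, -0.007]
```

Request:
{"api": "play_rows", "payload": {"plan": [[0.02, 0, 1.46, 0, 0, 0], [0.02, 0, 1.46, 0, 0, 0], [0.02, 0, 1.46, 0, 0, 0], [0.02, 0, 1.46, 0, 0, 0], [0, 0, 0.25, 0, 0, 0], [0, 0, 0.25, 0, 0, 0], [0, 0, 0, 0, 0, 0], [0, 0, 0, 0, 0, 0]]}}

```text
clock: 32.03
tool_pos: [0.4731, -0.3938, 0.0725]
orientation: [-179.9, -0.0, -104.1]
force: [-0.6, 0.5, -1.0]
opening: 0.0375
gripper_force: 30.0
```

Request:
{"api": "play_rows", "payload": {"plan": [[0, 0, 0, 0, 0, 0], [0, 0, 0, 0, 0, 0], [0, 0, 0, 0, 0, 0], [0, 0, 0, 0, 0, 0], [0, 0, 0, 0, 0, 0], [0, 0, 0, 0, 0, 0], [0, 0, -0.5, 0, 0, 0], [0, 0, -1, 0, 0, 0], [0, 0, -2, 0, 0, 0], [0, 0, -2, 0, 0, 0], [0, 0, -2, 0, 0, 0], [0, 0, 0, 0, 0, 0]], "grip": 5.2}}

```text
clock: 33.03
tool_pos: [0.4748, -0.3954, 0.1522]
orientation: [-179.6, -0.1, -104.1]
force: [1.1, -0.4, 0.8]
opening: 0.0523
gripper_force: 0.0
```

Run:
```python
from h import *
obs(); s=snapshot('side'); spots('side',['seal0'],n=6)
s=snap('top')
for q in seals(s,.012): print(q)
D=[180,0,-104.1]
o=get_obs(); a=[.409,-.058,.11]; plan(a,[180,0,-40],n=20); plan([.409,-.058,-.0045],[180,0,-40],(a,[180,0,-40]),n=7)
```

```text
{'clock': 33.0333, 'tool_pos': [0.4748, -0.3954, 0.1522], 'orientation': [-179.5922, -0.1433, -104.0593], 'force': [1.103, -0.4316, 0.8301], 'opening': 0.0523, 'gripper_force': 0.0}
side seal0 [([0.4059, -0.0578, -0.0007], 0.83), ([0.4711, -0.3966, 0.079], 0.79), ([0.5021, -0.1238, 0.0012], 0.66), ([0.6326, -0.0742, -0.0047], 0.61), ([0.5911, -0.1623, 0.0006], 0.49)]
([354.8, 283.6], [0.4094, -0.0581, 0.012], 0.82, np.float64(88.8))
([359.3, 188.5], [0.6326, -0.0745, 0.012], 0.95, np.float64(48.9))
20 x [-1.793, -0.176, 0.186, -0.003, -0.001, -3.206]
7 x [0.0, -0.0, 1.636, 0.0, -0.0, 0.0]
```

Run:
```python
from h import *
plan([.4092,-.058,.12],[180,0,-30],n=20)
```

```text
20 x [-1.803, -0.331, 0.136, -0.003, -0.002, -3.706]
```

Request:
{"api": "play_rows", "payload": {"plan": [[-1.803, -0.331, 0.136, 0, 0, -3.706], [-1.803, -0.331, 0.136, 0, 0, -3.706], [-1.803, -0.331, 0.136, 0, 0, -3.706], [-1.803, -0.331, 0.136, 0, 0, -3.706], [-1.803, -0.331, 0.136, 0, 0, -3.706], [-1.803, -0.331, 0.136, 0, 0, -3.706], [-1.803, -0.331, 0.136, 0, 0, -3.706], [-1.803, -0.331, 0.136, 0, 0, -3.706], [-1.803, -0.331, 0.136, 0, 0, -3.706], [-1.803, -0.331, 0.136, 0, 0, -3.706], [-1.803, -0.331, 0.136, 0, 0, -3.706], [-1.803, -0.331, 0.136, 0, 0, -3.706], [-1.803, -0.331, 0.136, 0, 0, -3.706], [-1.803, -0.331, 0.136, 0, 0, -3.706], [-1.803, -0.331, 0.136, 0, 0, -3.706], [-1.803, -0.331, 0.136, 0, 0, -3.706], [-1.803, -0.331, 0.136, 0, 0, -3.706], [-1.803, -0.331, 0.136, 0, 0, -3.706], [-1.803, -0.331, 0.136, 0, 0, -3.706], [-1.803, -0.331, 0.136, 0, 0, -3.706]]}}

```text
clock: 34.85
tool_pos: [0.4081, -0.0577, 0.1187]
orientation: [179.9, 0.1, -29.8]
force: [-0.7, 0.0, -0.7]
opening: 0.0517
gripper_force: 0.0
```

Request:
{"api": "play_rows", "payload": {"plan": [[0, 0, 0, 0, 0, 0], [0, 0, 0, 0, 0, 0]]}}

```text
clock: 35.02
tool_pos: [0.4084, -0.0578, 0.1192]
orientation: [180.0, 0.0, -29.9]
force: [-0.3, -0.5, -0.2]
opening: 0.0522
gripper_force: 0.0
```

Run:
```python
from h import *
o=obs(); print(np.round(o['joint_pos'],1)); plan([.4092,-.058,-.0045],[180,0,-30],n=8)
avg('side','seal0',[.4092,-.058,0],2)
```

```text
{'clock': 35.0167, 'tool_pos': [0.4084, -0.0578, 0.1192], 'orientation': [179.9765, 0.0239, -29.9172], 'force': [-0.307, -0.5489, -0.1904], 'opening': 0.0522, 'gripper_force': 0.0}
[ 19.6   0.4 -38.4  -0.  -51.3  40.4]
8 x [0.01, -0.003, 1.546, 0.003, 0.003, 0.01]
side seal0 2 [0.4094, -0.0575, -0.0025] [0.001, 0.0005, 0.0019]
```

Request:
{"api": "play_rows", "payload": {"plan": [[0.01, 0, 1.55, 0, 0, 0], [0.01, 0, 1.55, 0, 0, 0], [0.01, 0, 1.55, 0, 0, 0], [0.01, 0, 1.55, 0, 0, 0], [0.01, 0, 1.55, 0, 0, 0], [0.01, 0, 1.55, 0, 0, 0], [0.01, 0, 1.55, 0, 0, 0], [0.01, 0, 1.52, 0, 0, 0], [0, 0, 0, 0, 0, 0], [0, 0, 0, 0, 0, 0]]}}

```text
clock: 36.05
tool_pos: [0.4094, -0.0591, -0.0049]
orientation: [179.9, 0.1, -30.0]
force: [0.3, -0.1, 0.3]
opening: 0.0519
gripper_force: 0.0
```

Request:
{"api": "play_rows", "payload": {"plan": [[0, 0, 0, 0, 0, 0], [0, 0, 0, 0, 0, 0], [0, 0, 0, 0, 0, 0], [0, 0, 0, 0, 0, 0], [0, 0, 0, 0, 0, 0], [0, 0, 0, 0, 0, 0], [0, 0, 0, 0, 0, 0], [0, 0, 0, 0, 0, 0]], "grip": 1.5}}

```text
clock: 36.72
tool_pos: [0.4106, -0.0584, -0.0036]
orientation: [-179.9, -0.1, -30.0]
force: [-1.2, 0.0, 7.9]
opening: 0.0377
gripper_force: 30.0
```

Request:
{"api": "play_rows", "payload": {"plan": [[0, 0, -1.0, 0, 0, 0], [0, 0, -1.74, 0, 0, 0], [0, 0, -1.9, 0, 0, 0], [0, 0, -1.9, 0, 0, 0], [0, 0, -1.9, 0, 0, 0], [0, 0, -1.9, 0, 0, 0], [0, 0, -1.9, 0, 0, 0], [0, 0, -1.7, 0, 0, 0], [0, 0, 0, 0, 0, 0], [0, 0, 0, 0, 0, 0]]}}

```text
clock: 37.55
tool_pos: [0.4101, -0.0583, 0.1358]
orientation: [-179.9, -0.1, -30.0]
force: [-0.6, 0.7, -1.9]
opening: 0.0373
gripper_force: 30.0
```

Run:
```python
from h import *
D=[180,0,-104.1]; t=np.array([.486,-.340,.145])+.055*np.array([.2436,.97,0]); print(t)
obs(); snapshot('side'); spots('side',['seal0'],n=6); plan(t,D,n=20)
```

```text
[ 0.499398 -0.28665   0.145   ]
{'clock': 37.55, 'tool_pos': [0.4101, -0.0583, 0.1358], 'orientation': [-179.8884, -0.0737, -29.9954], 'force': [-0.6457, 0.6526, -1.8608], 'opening': 0.0373, 'gripper_force': 29.9998}
side seal0 [([0.6332, -0.0744, -0.0033], 0.7), ([0.4068, -0.0599, 0.1344], 0.57), ([0.5021, -0.1239, 0.0023], 0.51), ([0.5913, -0.1683, 0.0003], 0.51), ([0.4972, 0.3053, 0.0112], 0.48)]
20 x [1.314, 0.074, -0.053, 0.002, 0.001, 3.705]
```

Request:
{"api": "play_rows", "payload": {"plan": [[1.314, 0.074, -0.053, 0, 0, 3.705], [1.314, 0.074, -0.053, 0, 0, 3.705], [1.314, 0.074, -0.053, 0, 0, 3.705], [1.314, 0.074, -0.053, 0, 0, 3.705], [1.314, 0.074, -0.053, 0, 0, 3.705], [1.314, 0.074, -0.053, 0, 0, 3.705], [1.314, 0.074, -0.053, 0, 0, 3.705], [1.314, 0.074, -0.053, 0, 0, 3.705], [1.314, 0.074, -0.053, 0, 0, 3.705], [1.314, 0.074, -0.053, 0, 0, 3.705], [1.314, 0.074, -0.053, 0, 0, 3.705], [1.314, 0.074, -0.053, 0, 0, 3.705], [1.314, 0.074, -0.053, 0, 0, 3.705], [1.314, 0.074, -0.053, 0, 0, 3.705], [1.314, 0.074, -0.053, 0, 0, 3.705], [1.314, 0.074, -0.053, 0, 0, 3.705], [1.314, 0.074, -0.053, 0, 0, 3.705], [1.314, 0.074, -0.053, 0, 0, 3.705], [1.314, 0.074, -0.053, 0, 0, 3.705], [1.314, 0.074, -0.053, 0, 0, 3.705]]}}

```text
clock: 39.32
tool_pos: [0.4993, -0.287, 0.1439]
orientation: [179.8, 0.0, -104.3]
force: [0.5, 1.1, -0.4]
opening: 0.0373
gripper_force: 30.0
```

Request:
{"api": "play_rows", "payload": {"plan": [[0, 0, 0, 0, 0, 0], [0, 0, 0, 0, 0, 0]]}}

```text
clock: 39.48
tool_pos: [0.4992, -0.2868, 0.1442]
orientation: [179.9, 0.0, -104.1]
force: [-0.5, 0.6, -0.1]
opening: 0.037
gripper_force: 30.0
```

Run:
```python
from h import *
obs(); snapshot('side'); spots('side',['seal0'],n=6); plan([.4994,-.2867,.075],[180,0,-104.1],n=5)
```

```text
{'clock': 39.4833, 'tool_pos': [0.4992, -0.2868, 0.1442], 'orientation': [179.8542, 0.007, -104.1037], 'force': [-0.4982, 0.5734, -0.0814], 'opening': 0.037, 'gripper_force': 29.9999}
side seal0 [([0.6324, -0.0728, -0.0038], 0.84), ([0.4992, -0.2876, 0.1458], 0.81), ([0.587, -0.1617, -0.0006], 0.65), ([0.5066, -0.1238, -0.0007], 0.5), ([0.4717, -0.3932, 0.0799], 0.49)]
5 x [0.012, 0.003, 1.396, 0.018, 0.002, 0.017]
```

Request:
{"api": "play_rows", "payload": {"plan": [[0.01, 0, 1.4, 0, 0, 0], [0.01, 0, 1.4, 0, 0, 0], [0.01, 0, 1.4, 0, 0, 0], [0.01, 0, 1.4, 0, 0, 0], [0.01, 0, 1.4, 0, 0, 0], [0, 0, 0.25, 0, 0, 0], [0, 0, 0.25, 0, 0, 0], [0, 0, 0.25, 0, 0, 0], [0, 0, 0, 0, 0, 0], [0, 0, 0, 0, 0, 0]]}}

```text
clock: 40.42
tool_pos: [0.5004, -0.2871, 0.0689]
orientation: [-179.9, -0.0, -104.1]
force: [-0.9, -0.2, 0.7]
opening: 0.0371
gripper_force: 30.0
```

Request:
{"api": "play_rows", "payload": {"plan": [[0, 0, 0, 0, 0, 0], [0, 0, 0, 0, 0, 0], [0, 0, 0, 0, 0, 0], [0, 0, 0, 0, 0, 0], [0, 0, 0, 0, 0, 0], [0, 0, 0, 0, 0, 0], [0, 0, -0.5, 0, 0, 0], [0, 0, -1, 0, 0, 0], [0, 0, -2, 0, 0, 0], [0, 0, -2, 0, 0, 0], [0, 0, -2, 0, 0, 0], [0, 0, 0, 0, 0, 0]], "grip": 5.2}}

```text
clock: 41.42
tool_pos: [0.5025, -0.2882, 0.1486]
orientation: [-179.6, -0.1, -104.0]
force: [0.8, -1.0, 0.3]
opening: 0.0521
gripper_force: 0.0
```

Run:
```python
from h import *
obs(); s=snapshot('side'); spots('side',['seal0'],n=6)
s=snap('top')
for q in seals(s,.012): print(q)
# square seal: faces at world angle ~48.9 -> tool y along it
for y in(-138.9+0,-48.9+0,-41.1,-131.1): print(y,np.round([np.sin(np.radians(y)),-np.cos(np.radians(y))],2), np.degrees(np.arctan2(-np.cos(np.radians(y)),np.sin(np.radians(y))))%90)
```

```text
{'clock': 41.4167, 'tool_pos': [0.5025, -0.2882, 0.1486], 'orientation': [-179.5833, -0.0579, -104.0388], 'force': [0.7963, -1.0267, 0.3195], 'opening': 0.0521, 'gripper_force': 0.0}
side seal0 [([0.6335, -0.0742, -0.0029], 0.81), ([0.5033, -0.1246, -0.0008], 0.81), ([0.5006, -0.2861, 0.0688], 0.78), ([0.5909, -0.1648, 0.0006], 0.77), ([0.4726, -0.3939, 0.0756], 0.46)]
-138.9 [-0.66  0.75] 41.099999999999994
-48.9 [-0.75 -0.66] 41.099999999999994
-41.1 [-0.66 -0.75] 48.89999999999998
-131.1 [-0.75  0.66] 48.900000000000006
```

Run:
```python
from h import *
plan([.6328,-.0744,.12],[180,0,-131.1],n=16)
```

```text
16 x [-1.575, -0.144, 0.15, -0.003, 0.002, 1.688]
```

Request:
{"api": "play_rows", "payload": {"plan": [[-1.575, -0.144, 0.15, 0, 0, 1.688], [-1.575, -0.144, 0.15, 0, 0, 1.688], [-1.575, -0.144, 0.15, 0, 0, 1.688], [-1.575, -0.144, 0.15, 0, 0, 1.688], [-1.575, -0.144, 0.15, 0, 0, 1.688], [-1.575, -0.144, 0.15, 0, 0, 1.688], [-1.575, -0.144, 0.15, 0, 0, 1.688], [-1.575, -0.144, 0.15, 0, 0, 1.688], [-1.575, -0.144, 0.15, 0, 0, 1.688], [-1.575, -0.144, 0.15, 0, 0, 1.688], [-1.575, -0.144, 0.15, 0, 0, 1.688], [-1.575, -0.144, 0.15, 0, 0, 1.688], [-1.575, -0.144, 0.15, 0, 0, 1.688], [-1.575, -0.144, 0.15, 0, 0, 1.688], [-1.575, -0.144, 0.15, 0, 0, 1.688], [-1.575, -0.144, 0.15, 0, 0, 1.688], [0, 0, 0, 0, 0, 0], [0, 0, 0, 0, 0, 0]]}}

```text
clock: 43.07
tool_pos: [0.6324, -0.0739, 0.1179]
orientation: [179.9, -0.1, -131.0]
force: [0.3, -0.5, -0.0]
opening: 0.0524
gripper_force: 0.0
```

Run:
```python
from h import *
o=obs(); plan([.6328,-.0744,-.0045],[180,0,-131.1],n=8); avg('side','seal2',[.633,-.0744,0],2)
```

```text
{'clock': 43.0667, 'tool_pos': [0.6324, -0.0739, 0.1179], 'orientation': [179.9106, -0.0962, -131.0295], 'force': [0.2736, -0.4888, -0.0006], 'opening': 0.0524, 'gripper_force': 0.0}
8 x [-0.001, -0.009, 1.53, 0.011, -0.012, 0.009]
side seal2 1 [0.6332, -0.0706, 0.0] [0.0, 0.0, 0.0]
```

Request:
{"api": "play_rows", "payload": {"plan": [[0, 0, 1.53, 0, 0, 0], [0, 0, 1.53, 0, 0, 0], [0, 0, 1.53, 0, 0, 0], [0, 0, 1.53, 0, 0, 0], [0, 0, 1.53, 0, 0, 0], [0, 0, 1.53, 0, 0, 0], [0, 0, 1.53, 0, 0, 0], [0, 0, 1.53, 0, 0, 0], [0, 0, 0, 0, 0, 0], [0, 0, 0, 0, 0, 0]]}}

```text
clock: 44.1
tool_pos: [0.632, -0.075, -0.0035]
orientation: [179.9, -0.1, -131.1]
force: [0.4, 0.0, 0.3]
opening: 0.0519
gripper_force: 0.0
```

Request:
{"api": "play_rows", "payload": {"plan": [[0, 0, 0, 0, 0, 0], [0, 0, 0, 0, 0, 0], [0, 0, 0, 0, 0, 0], [0, 0, 0, 0, 0, 0], [0, 0, 0, 0, 0, 0], [0, 0, 0, 0, 0, 0], [0, 0, 0, 0, 0, 0], [0, 0, 0, 0, 0, 0]], "grip": 1.5}}

```text
clock: 44.77
tool_pos: [0.6333, -0.0744, -0.0021]
orientation: [-179.9, 0.1, -131.1]
force: [-1.8, 0.4, 7.4]
opening: 0.0338
gripper_force: 30.0
```

Request:
{"api": "play_rows", "payload": {"plan": [[0, 0, -1.0, 0, 0, 0], [0, 0, -1.74, 0, 0, 0], [0, 0, -1.9, 0, 0, 0], [0, 0, -1.9, 0, 0, 0], [0, 0, -1.9, 0, 0, 0], [0, 0, -1.9, 0, 0, 0], [0, 0, -1.9, 0, 0, 0], [0, 0, -1.9, 0, 0, 0], [0, 0, 0, 0, 0, 0], [0, 0, 0, 0, 0, 0]]}}

```text
clock: 45.6
tool_pos: [0.6334, -0.0743, 0.1399]
orientation: [-179.9, 0.1, -131.1]
force: [-0.3, 0.1, -2.0]
opening: 0.0344
gripper_force: 30.0
```

Run:
```python
from h import *
o=obs(); plan([.486,-.340,.145],[180,0,-104.1],n=18); snapshot('side'); spots('side',['seal2'],n=6)
```

```text
{'clock': 45.6, 'tool_pos': [0.6334, -0.0743, 0.1399], 'orientation': [-179.9058, 0.1287, -131.0999], 'force': [-0.321, 0.0677, -2.0227], 'opening': 0.0344, 'gripper_force': 29.9997}
18 x [1.704, 0.02, -0.03, -0.007, 0.006, -1.5]
side seal2 [([0.5066, -0.124, 0.0036], 0.84), ([0.5881, -0.1636, -0.0003], 0.61), ([0.6355, -0.0734, 0.1399], 0.53), ([0.4728, -0.3937, 0.0749], 0.5), ([0.4998, -0.2887, 0.0681], 0.49), ([0.5598, 0.3081, 0.0113], 0.35)]
```

Request:
{"api": "play_rows", "payload": {"plan": [[1.704, 0.02, -0.03, 0, 0, -1.5], [1.704, 0.02, -0.03, 0, 0, -1.5], [1.704, 0.02, -0.03, 0, 0, -1.5], [1.704, 0.02, -0.03, 0, 0, -1.5], [1.704, 0.02, -0.03, 0, 0, -1.5], [1.704, 0.02, -0.03, 0, 0, -1.5], [1.704, 0.02, -0.03, 0, 0, -1.5], [1.704, 0.02, -0.03, 0, 0, -1.5], [1.704, 0.02, -0.03, 0, 0, -1.5], [1.704, 0.02, -0.03, 0, 0, -1.5], [1.704, 0.02, -0.03, 0, 0, -1.5], [1.704, 0.02, -0.03, 0, 0, -1.5], [1.704, 0.02, -0.03, 0, 0, -1.5], [1.704, 0.02, -0.03, 0, 0, -1.5], [1.704, 0.02, -0.03, 0, 0, -1.5], [1.704, 0.02, -0.03, 0, 0, -1.5], [1.704, 0.02, -0.03, 0, 0, -1.5], [1.704, 0.02, -0.03, 0, 0, -1.5], [0, 0, 0, 0, 0, 0], [0, 0, 0, 0, 0, 0]]}}

```text
clock: 47.37
tool_pos: [0.4843, -0.3405, 0.1424]
orientation: [179.9, 0.0, -104.2]
force: [0.1, -0.1, 0.3]
opening: 0.0341
gripper_force: 30.0
```

Run:
```python
from h import *
o=obs(); plan([.486,-.340,.073],[180,0,-104.1],n=5); snapshot('side'); spots('side',['seal2'],n=6)
```

```text
{'clock': 47.3667, 'tool_pos': [0.4843, -0.3405, 0.1424], 'orientation': [179.8704, 0.0176, -104.2129], 'force': [0.0626, -0.1055, 0.3102], 'opening': 0.0341, 'gripper_force': 29.9996}
5 x [-0.018, -0.032, 1.388, 0.026, 0.004, -0.023]
side seal2 [([0.4816, -0.3364, 0.1414], 0.73), ([0.5869, -0.1629, -0.0004], 0.7), ([0.4718, -0.3973, 0.0756], 0.68), ([0.5047, -0.1248, 0.0003], 0.58)]
```

Request:
{"api": "play_rows", "payload": {"plan": [[-0.02, -0.03, 1.39, 0, 0, 0], [-0.02, -0.03, 1.39, 0, 0, 0], [-0.02, -0.03, 1.39, 0, 0, 0], [-0.02, -0.03, 1.39, 0, 0, 0], [-0.02, -0.03, 1.39, 0, 0, 0], [0, 0, 0.3, 0, 0, 0], [0, 0, 0.3, 0, 0, 0], [0, 0, 0.25, 0, 0, 0], [0, 0, 0, 0, 0, 0], [0, 0, 0, 0, 0, 0]]}}

```text
clock: 48.3
tool_pos: [0.4875, -0.3395, 0.0663]
orientation: [-179.9, -0.0, -104.1]
force: [0.7, 0.2, 0.5]
opening: 0.0344
gripper_force: 30.0
```

Request:
{"api": "play_rows", "payload": {"plan": [[0, 0, 0, 0, 0, 0], [0, 0, 0, 0, 0, 0], [0, 0, 0, 0, 0, 0], [0, 0, 0, 0, 0, 0], [0, 0, 0, 0, 0, 0], [0, 0, 0, 0, 0, 0], [0, 0, -0.5, 0, 0, 0], [0, 0, -1, 0, 0, 0], [0, 0, -2, 0, 0, 0], [0, 0, -2, 0, 0, 0], [0, 0, -2, 0, 0, 0], [0, 0, 0, 0, 0, 0]], "grip": 5.2}}

```text
clock: 49.3
tool_pos: [0.4895, -0.3409, 0.1461]
orientation: [-179.6, -0.1, -104.0]
force: [1.7, -0.8, 0.4]
opening: 0.0522
gripper_force: 0.0
```

Run:
```python
from h import *
o=obs(); plan([.486,-.340,.18],[180,0,-104.1],n=2); snap('side','s8.png'); spots('side',['seal2','lift_top'],n=6)
im=cv2.imread('pics/s8.png')[90:270,290:470]; cv2.imwrite('pics/c8.png',cv2.resize(im,None,fx=3.3,fy=3.3,interpolation=cv2.INTER_CUBIC))
```

```text
{'clock': 49.3, 'tool_pos': [0.4895, -0.3409, 0.1461], 'orientation': [-179.5862, -0.0994, -104.0459], 'force': [1.7378, -0.8359, 0.4229], 'opening': 0.0522, 'gripper_force': 0.0}
2 x [0.002, 0.169, -1.697, -0.207, -0.05, 0.027]
side seal2 [([0.4982, -0.2855, 0.065], 0.8), ([0.5038, -0.1225, 0.0017], 0.74), ([0.4873, -0.3375, 0.0679], 0.67), ([0.4736, -0.3942, 0.0701], 0.64), ([0.5891, -0.1635, -0.0017], 0.54), ([0.5636, 0.3079, 0.0095], 0.22)]
side lift_top [([0.4864, -0.3415, 0.0681], 0.79), ([0.4721, -0.3958, 0.0672], 0.3), ([0.5722, -0.361, 0.0836], 0.24)]
```

View pics/c8.png

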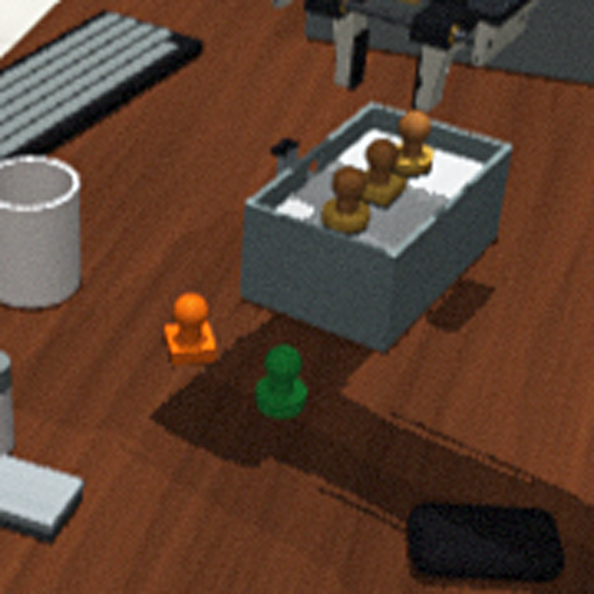

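All three seals stand upright on the platform, with green and orange untouched. Now I'll close the fingers and push down on the middle ball.

Request:
{"api": "play_rows", "payload": {"plan": [[0, 0.1, -1.0, 0, 0, 0], [0, 0.06, 0, 0, 0, 0], [0, 0, 0, 0, 0, 0], [0, 0, 0, 0, 0, 0], [0, 0, 0, 0, 0, 0], [0, 0, 0, 0, 0, 0], [0, 0, 0, 0, 0, 0], [0, 0, 0, 0, 0, 0], [0, 0, 0, 0, 0, 0], [0, 0, 0, 0, 0, 0], [0, 0, 0, 0, 0, 0], [0, 0, 0, 0, 0, 0]], "grip": 0}}

```text
clock: 50.45
tool_pos: [0.4855, -0.3392, 0.1506]
orientation: [180.0, 0.0, -104.1]
force: [0.5, -0.4, 0.4]
opening: 0.0006
gripper_force: 0.0
```

Run:
```python
from h import *
o=obs(); avg('side','seal2',[.487,-.3385,.067],4,r=.025); plan([.487,-.339,.112],[180,0,-104.1],n=4)
```

```text
{'clock': 50.45, 'tool_pos': [0.4855, -0.3392, 0.1506], 'orientation': [179.9994, 0.0001, -104.0952], 'force': [0.4988, -0.376, 0.4219], 'opening': 0.0006, 'gripper_force': 0.0}
side seal2 4 [0.4876, -0.3397, 0.0674] [0.0005, 0.0006, 0.0012]
4 x [-0.014, -0.036, 0.966, 0.0, -0.001, 0.001]
```

Request:
{"api": "play_rows", "payload": {"plan": [[0, -0.04, 0.97, 0, 0, 0], [0, -0.04, 0.97, 0, 0, 0], [0, -0.04, 0.97, 0, 0, 0], [0, -0.04, 0.97, 0, 0, 0], [0, 0, 0.3, 0, 0, 0], [0, 0, 0.3, 0, 0, 0], [0, 0, 0.3, 0, 0, 0], [0, 0, 0.3, 0, 0, 0], [0, 0, 0, 0, 0, 0], [0, 0, 0, 0, 0, 0]]}}

```text
clock: 51.68
tool_pos: [0.4871, -0.3396, 0.1]
orientation: [-180.0, -0.0, -104.1]
force: [-0.3, 0.1, 1.1]
opening: 0.0007
gripper_force: 0.9
```

Run:
```python
from h import *
o=obs(); snapshot('side'); spots('side',['seal2','lift_top'],n=6)
```

```text
{'clock': 51.6833, 'tool_pos': [0.4871, -0.3396, 0.1], 'orientation': [-179.9843, -0.0045, -104.0904], 'force': [-0.3051, 0.1185, 1.1253], 'opening': 0.0007, 'gripper_force': 0.8834}
side seal2 [([0.5031, -0.2868, 0.0554], 0.77), ([0.7615, -0.0101, -0.0004], 0.59), ([0.5014, -0.1226, 0.0032], 0.58), ([0.4687, -0.3955, 0.0625], 0.53), ([0.4858, -0.3405, 0.0585], 0.5), ([0.5868, -0.1618, 0.0002], 0.5)]
side lift_top [([0.4872, -0.3411, 0.0574], 0.71), ([0.6782, -0.0051, -0.0024], 0.34)]
```

Request:
{"api": "play_rows", "payload": {"plan": [[0, 0, 0.3, 0, 0, 0], [0, 0, 0.3, 0, 0, 0], [0, 0, 0.3, 0, 0, 0], [0, 0, 0.3, 0, 0, 0], [0, 0, 0.3, 0, 0, 0], [0, 0, 0.3, 0, 0, 0], [0, 0, 0.3, 0, 0, 0], [0, 0, 0.3, 0, 0, 0], [0, 0, 0.3, 0, 0, 0], [0, 0, 0.2, 0, 0, 0], [0, 0, 0, 0, 0, 0], [0, 0, 0, 0, 0, 0]]}}

```text
clock: 52.83
tool_pos: [0.487, -0.3396, 0.071]
orientation: [-180.0, -0.0, -104.1]
force: [-0.8, 1.6, 7.0]
opening: 0.0003
gripper_force: 3.5
```

Run:
```python
from h import *
o=obs(); snapshot('side'); spots('side',['seal2','lift_top'],n=6)
```

```text
{'clock': 52.8333, 'tool_pos': [0.487, -0.3396, 0.071], 'orientation': [-179.9924, -0.0126, -104.0868], 'force': [-0.7556, 1.5756, 7.0438], 'opening': 0.0003, 'gripper_force': 3.4775}
side seal2 [([0.4874, -0.3366, 0.0299], 0.59), ([0.5006, -0.1232, 0.0014], 0.59), ([0.4702, -0.3933, 0.0337], 0.51), ([0.5889, -0.1649, -0.0013], 0.48), ([0.4992, -0.2885, 0.0287], 0.41)]
side lift_top [([0.487, -0.3393, 0.0309], 0.78), ([0.7474, -0.2133, 0.0038], 0.51)]
```

Request:
{"api": "play_rows", "payload": {"plan": [[0, 0, 0.2, 0, 0, 0], [0, 0, 0.2, 0, 0, 0], [0, 0, 0.15, 0, 0, 0], [0, 0, 0, 0, 0, 0], [0, 0, 0, 0, 0, 0]]}}

```text
clock: 53.4
tool_pos: [0.4871, -0.3397, 0.0657]
orientation: [-180.0, -0.0, -104.1]
force: [-2.8, 2.2, 9.1]
opening: 0.0005
gripper_force: 4.7
```

Request:
{"api": "play_rows", "payload": {"plan": [[0, 0, 0.1, 0, 0, 0], [0, 0, 0.1, 0, 0, 0], [0, 0, 0, 0, 0, 0], [0, 0, 0, 0, 0, 0]]}}

```text
clock: 53.73
tool_pos: [0.4871, -0.3397, 0.0639]
orientation: [-180.0, -0.0, -104.1]
force: [-2.6, 2.2, 9.1]
opening: 0.0006
gripper_force: 4.9
```

Request:
{"api": "play_rows", "payload": {"plan": [[0, 0, -0.2, 0, 0, 0], [0, 0, -0.2, 0, 0, 0], [0, 0, -0.3, 0, 0, 0], [0, 0, -0.3, 0, 0, 0], [0, 0, 0, 0, 0, 0], [0, 0, 0, 0, 0, 0], [0, 0, 0, 0, 0, 0]]}}

```text
clock: 54.32
tool_pos: [0.4869, -0.3395, 0.0729]
orientation: [180.0, 0.0, -104.1]
force: [0.3, 0.6, -0.7]
opening: 0.0004
gripper_force: 0.0
```

Run:
```python
from h import *
o=obs(); avg('side','lift_top',[.486,-.34,.03],3,.04); snapshot('side'); spots('side',['seal2'],n=6)
```

```text
{'clock': 54.3167, 'tool_pos': [0.4869, -0.3395, 0.0729], 'orientation': [179.9739, 0.007, -104.099], 'force': [0.2992, 0.5988, -0.6561], 'opening': 0.0004, 'gripper_force': 0.0}
side lift_top 3 [0.4854, -0.3428, 0.0267] [0.001, 0.0014, 0.0004]
side seal2 [([0.4872, -0.3374, 0.0265], 0.76), ([0.5044, -0.1251, 0.0016], 0.6), ([0.4721, -0.393, 0.0325], 0.58), ([0.4985, -0.2834, 0.0248], 0.52), ([0.5882, -0.1672, -0.0004], 0.47)]
```

Caught: force gone and the platform stays at ≈0.0267 m (lift ≈ 0.05). Back to the lid.

Run:
```python
from h import *
D=[180,0,-104.1]; a=[.487,-.34,.17]; b=[.447,.3067,.12]
plan(a,D,n=4); plan(b,[180,0,-90],(a,D),n=20)
```

```text
4 x [0.01, -0.002, -2.419, 0.001, 0.0, 0.0]
20 x [-3.189, 0.616, 0.25, 0.0, 0.0, -0.705]
```

Request:
{"api": "play_rows", "payload": {"plan": [[0, 0, -2.42, 0, 0, 0], [0, 0, -2.42, 0, 0, 0], [0, 0, -2.42, 0, 0, 0], [0, 0, -2.42, 0, 0, 0]]}}

```text
clock: 55.05
tool_pos: [0.4868, -0.3395, 0.1712]
orientation: [180.0, 0.0, -104.1]
force: [1.0, -0.2, 0.1]
opening: 0.0005
gripper_force: 0.0
```

Request:
{"api": "play_rows", "payload": {"plan": [[-3.189, 0.616, 0.25, 0, 0, -0.705], [-3.189, 0.616, 0.25, 0, 0, -0.705], [-3.189, 0.616, 0.25, 0, 0, -0.705], [-3.189, 0.616, 0.25, 0, 0, -0.705], [-3.189, 0.616, 0.25, 0, 0, -0.705], [-3.189, 0.616, 0.25, 0, 0, -0.705], [-3.189, 0.616, 0.25, 0, 0, -0.705], [-3.189, 0.616, 0.25, 0, 0, -0.705], [-3.189, 0.616, 0.25, 0, 0, -0.705], [-3.189, 0.616, 0.25, 0, 0, -0.705], [-3.189, 0.616, 0.25, 0, 0, -0.705], [-3.189, 0.616, 0.25, 0, 0, -0.705], [-3.189, 0.616, 0.25, 0, 0, -0.705], [-3.189, 0.616, 0.25, 0, 0, -0.705], [-3.189, 0.616, 0.25, 0, 0, -0.705], [-3.189, 0.616, 0.25, 0, 0, -0.705], [-3.189, 0.616, 0.25, 0, 0, -0.705], [-3.189, 0.616, 0.25, 0, 0, -0.705], [-3.189, 0.616, 0.25, 0, 0, -0.705], [-3.189, 0.616, 0.25, 0, 0, -0.705]], "grip": 5}}

```text
clock: 56.72
tool_pos: [0.4466, 0.3088, 0.1202]
orientation: [-180.0, 0.0, -89.9]
force: [1.1, -0.5, 0.4]
opening: 0.0499
gripper_force: 0.0
```

Request:
{"api": "play_rows", "payload": {"plan": [[0, 0, 0, 0, 0, 0], [0, 0, 0, 0, 0, 0], [0, 0, 0, 0, 0, 0]]}}

```text
clock: 56.97
tool_pos: [0.4468, 0.307, 0.1199]
orientation: [180.0, -0.0, -90.0]
force: [0.2, -0.1, -0.3]
opening: 0.0498
gripper_force: 0.0
```

Run:
```python
from h import *
o=obs(); plan([.447,.3067,.013],[180,0,-90],n=6); avg('side','lid_tab',[.447,.307,.04],2)
avg('side','lift_top',[.486,-.34,.03],2,.04)
```

```text
{'clock': 56.9667, 'tool_pos': [0.4468, 0.307, 0.1199], 'orientation': [179.9718, -0.0307, -89.9643], 'force': [0.1808, -0.083, -0.3046], 'opening': 0.0498, 'gripper_force': 0.0}
6 x [0.005, -0.005, 1.781, 0.005, -0.005, 0.006]
side lid_tab 2 [0.4458, 0.309, 0.0392] [0.0008, 0.0, 0.0004]
side lift_top 0 None None
```

Request:
{"api": "play_rows", "payload": {"plan": [[0, 0, 1.85, 0, 0, 0], [0, 0, 1.85, 0, 0, 0], [0, 0, 1.85, 0, 0, 0], [0, 0, 1.85, 0, 0, 0], [0, 0, 1.85, 0, 0, 0], [0, 0, 1.83, 0, 0, 0], [0, 0, 0, 0, 0, 0], [0, 0, 0, 0, 0, 0]]}}

```text
clock: 58.03
tool_pos: [0.4469, 0.3065, 0.0089]
orientation: [179.9, -0.1, -90.0]
force: [-0.5, -0.1, 0.2]
opening: 0.0501
gripper_force: 0.0
```

Request:
{"api": "play_rows", "payload": {"plan": [[0, 0, 0, 0, 0, 0], [0, 0, 0, 0, 0, 0], [0, 0, 0, 0, 0, 0], [0, 0, 0, 0, 0, 0], [0, 0, 0, 0, 0, 0], [0, 0, 0, 0, 0, 0], [0, 0, 0, 0, 0, 0], [0, 0, 0, 0, 0, 0], [0, 0, 0, 0, 0, 0], [0, 0, 0, 0, 0, 0], [0, 0, 0, 0, 0, 0], [0, 0, 0, 0, 0, 0]], "grip": 0}}

```text
clock: 59.03
tool_pos: [0.4471, 0.3072, 0.0096]
orientation: [-180.0, 0.0, -90.0]
force: [-1.8, -0.3, 6.2]
opening: 0.0095
gripper_force: 30.0
```

Request:
{"api": "play_rows", "payload": {"plan": [[0, 0, -0.5, 0, 0, 0], [0, 0, -1.0, 0, 0, 0], [0, 0, -1.5, 0, 0, 0], [0, 0, -1.8, 0, 0, 0], [0, 0, -1.8, 0, 0, 0], [0, 0, -1.8, 0, 0, 0], [0, 0, -1.8, 0, 0, 0], [0, 0, -1.8, 0, 0, 0], [0, 0, -1.8, 0, 0, 0], [0, 0, -1.8, 0, 0, 0], [0, 0, -1.8, 0, 0, 0], [0, 0, -1.8, 0, 0, 0], [0, 0, 0, 0, 0, 0], [0, 0, 0, 0, 0, 0]]}}

```text
clock: 60.2
tool_pos: [0.4472, 0.3074, 0.2024]
orientation: [-179.9, 0.1, -90.0]
force: [-1.2, 0.2, -2.4]
opening: 0.0097
gripper_force: 30.0
```

Run:
```python
from h import *
o=obs(); avg('side','lid_tab',[.447,.307,.23],3); plan([.4356,-.3291,.2],[180,0,-104.1],n=32)
```

```text
{'clock': 60.2, 'tool_pos': [0.4472, 0.3074, 0.2024], 'orientation': [-179.9393, 0.1134, -90.0074], 'force': [-1.1955, 0.2321, -2.3642], 'opening': 0.0097, 'gripper_force': 29.9998}
side lid_tab 3 [0.447, 0.3078, 0.228] [0.002, 0.0016, 0.0022]
32 x [1.982, -0.202, 0.003, 0.002, -0.003, 0.441]
```

Request:
{"api": "play_rows", "payload": {"plan": [[1.98, -0.2, 0, 0, 0, 0.441], [1.98, -0.2, 0, 0, 0, 0.441], [1.98, -0.2, 0, 0, 0, 0.441], [1.98, -0.2, 0, 0, 0, 0.441], [1.98, -0.2, 0, 0, 0, 0.441], [1.98, -0.2, 0, 0, 0, 0.441], [1.98, -0.2, 0, 0, 0, 0.441], [1.98, -0.2, 0, 0, 0, 0.441], [1.98, -0.2, 0, 0, 0, 0.441], [1.98, -0.2, 0, 0, 0, 0.441], [1.98, -0.2, 0, 0, 0, 0.441], [1.98, -0.2, 0, 0, 0, 0.441], [1.98, -0.2, 0, 0, 0, 0.441], [1.98, -0.2, 0, 0, 0, 0.441], [1.98, -0.2, 0, 0, 0, 0.441], [1.98, -0.2, 0, 0, 0, 0.441]]}}

```text
clock: 61.83
tool_pos: [0.4604, -0.0118, 0.2009]
orientation: [180.0, -0.0, -97.1]
force: [0.2, 0.8, -2.5]
opening: 0.0097
gripper_force: 30.0
```

Request:
{"api": "play_rows", "payload": {"plan": [[1.98, -0.2, 0, 0, 0, 0.441], [1.98, -0.2, 0, 0, 0, 0.441], [1.98, -0.2, 0, 0, 0, 0.441], [1.98, -0.2, 0, 0, 0, 0.441], [1.98, -0.2, 0, 0, 0, 0.441], [1.98, -0.2, 0, 0, 0, 0.441], [1.98, -0.2, 0, 0, 0, 0.441], [1.98, -0.2, 0, 0, 0, 0.441], [1.98, -0.2, 0, 0, 0, 0.441], [1.98, -0.2, 0, 0, 0, 0.441], [1.98, -0.2, 0, 0, 0, 0.441], [1.98, -0.2, 0, 0, 0, 0.441], [1.98, -0.2, 0, 0, 0, 0.441], [1.98, -0.2, 0, 0, 0, 0.441], [1.98, -0.2, 0, 0, 0, 0.441], [1.98, -0.2, 0, 0, 0, 0.441], [0, 0, 0, 0, 0, 0], [0, 0, 0, 0, 0, 0], [0, 0, 0, 0, 0, 0]]}}

```text
clock: 63.42
tool_pos: [0.435, -0.3278, 0.2007]
orientation: [179.9, 0.0, -104.1]
force: [0.8, 0.7, -1.5]
opening: 0.01
gripper_force: 30.0
```

Run:
```python
from h import *
o=obs(); avg('side','lid_tab',[.4356,-.329,.23],2);avg('side','lift_top',[.486,-.34,.03],2,.04);avg('side','rim_back',[.55,-.356,.09],2,.04)
plan([.4356,-.3291,.105],[180,0,-104.1],n=6)
```

```text
{'clock': 63.4167, 'tool_pos': [0.435, -0.3278, 0.2007], 'orientation': [179.9323, 0.0134, -104.1403], 'force': [0.812, 0.7331, -1.5015], 'opening': 0.01, 'gripper_force': 30.0001}
side lid_tab 2 [0.4357, -0.3252, 0.2293] [0.0001, 0.0009, 0.0011]
side lift_top 2 [0.4856, -0.3412, 0.0291] [0.0023, 0.0025, 0.0009]
side rim_back 2 [0.5504, -0.3587, 0.088] [0.0014, 0.0011, 0.0015]
6 x [0.019, -0.009, 1.606, -0.001, 0.0, 0.0]
```

Request:
{"api": "play_rows", "payload": {"plan": [[0.02, -0.01, 1.6, 0, 0, 0], [0.02, -0.01, 1.6, 0, 0, 0], [0.02, -0.01, 1.6, 0, 0, 0], [0.02, -0.01, 1.6, 0, 0, 0], [0.02, -0.01, 1.6, 0, 0, 0], [0.02, -0.01, 1.6, 0, 0, 0], [0, 0, 0.4, 0, 0, 0], [0, 0, 0, 0, 0, 0], [0, 0, 0, 0, 0, 0]]}}

```text
clock: 64.77
tool_pos: [0.4359, -0.3295, 0.1018]
orientation: [-180.0, -0.0, -104.1]
force: [-0.1, 1.1, -1.4]
opening: 0.0103
gripper_force: 30.0
```

Request:
{"api": "play_rows", "payload": {"plan": [[0, 0, 0.2, 0, 0, 0], [0, 0, 0.2, 0, 0, 0], [0, 0, 0.2, 0, 0, 0], [0, 0, 0, 0, 0, 0], [0, 0, 0, 0, 0, 0]]}}

```text
clock: 65.18
tool_pos: [0.4356, -0.3293, 0.0955]
orientation: [-180.0, -0.0, -104.1]
force: [0.7, 0.0, -2.0]
opening: 0.0101
gripper_force: 30.0
```

Request:
{"api": "play_rows", "payload": {"plan": [[0, 0, 0.15, 0, 0, 0], [0, 0, 0.15, 0, 0, 0], [0, 0, 0, 0, 0, 0], [0, 0, 0, 0, 0, 0]]}}

```text
clock: 65.52
tool_pos: [0.4355, -0.3292, 0.0922]
orientation: [180.0, 0.0, -104.1]
force: [-0.2, -0.8, -1.8]
opening: 0.0099
gripper_force: 30.0
```

Plug is entering freely, with no contact force. Continuing down to the rim.

Request:
{"api": "play_rows", "payload": {"plan": [[0, 0, 0.15, 0, 0, 0], [0, 0, 0.1, 0, 0, 0], [0, 0, 0, 0, 0, 0], [0, 0, 0, 0, 0, 0]]}}

```text
clock: 65.85
tool_pos: [0.4355, -0.3292, 0.0897]
orientation: [180.0, 0.0, -104.1]
force: [0.0, 0.5, -1.7]
opening: 0.01
gripper_force: 30.0
```

Request:
{"api": "play_rows", "payload": {"plan": [[0, 0, 0.05, 0, 0, 0], [0, 0, 0.05, 0, 0, 0], [0, 0, 0, 0, 0, 0], [0, 0, 0, 0, 0, 0]]}}

```text
clock: 66.18
tool_pos: [0.4356, -0.3293, 0.0896]
orientation: [-180.0, -0.0, -104.1]
force: [-1.4, 2.6, 4.9]
opening: 0.0103
gripper_force: 30.0
```

Run:
```python
from h import *
o=obs(); avg('side','lid_tab',[.4356,-.329,.12],3);avg('side','lid_back',[.55,-.356,.09],3,.04);avg('side','rim_back',[.55,-.356,.09],3,.04)
```

```text
{'clock': 66.1833, 'tool_pos': [0.4356, -0.3293, 0.0896], 'orientation': [-179.9788, -0.0102, -104.0984], 'force': [-1.3651, 2.5988, 4.8673], 'opening': 0.0103, 'gripper_force': 30.0009}
side lid_tab 3 [0.4358, -0.3265, 0.1193] [0.0005, 0.0021, 0.0021]
side lid_back 3 [0.5487, -0.3582, 0.09] [0.001, 0.0011, 0.0006]
side rim_back 3 [0.5508, -0.3558, 0.0891] [0.0004, 0.0014, 0.0015]
```

Contact at 4.9 N: the lid is seated. I'll release, back off, then check.

Request:
{"api": "play_rows", "payload": {"plan": [[0, 0, 0, 0, 0, 0], [0, 0, 0, 0, 0, 0], [0, 0, 0, 0, 0, 0], [0, 0, 0, 0, 0, 0], [0, 0, 0, 0, 0, 0], [0, 0, 0, 0, 0, 0], [0, 0, 0, 0, 0, 0], [0, 0, 0, 0, 0, 0], [0, 0, -1, 0, 0, 0], [0, 0, -2, 0, 0, 0], [0, 0, -2, 0, 0, 0], [0, 0, -2.5, 0, 0, 0], [0, 0, -2.5, 0, 0, 0], [0, 0, -2.5, 0, 0, 0], [0, 0, -2.5, 0, 0, 0], [0, 0, -2.5, 0, 0, 0], [0, 0, 0, 0, 0, 0], [0, 0, 0, 0, 0, 0]], "grip": 5}}

```text
clock: 68.58
tool_pos: [0.4363, -0.3295, 0.2662]
orientation: [-179.8, -0.0, -104.1]
force: [-0.4, 0.2, -0.2]
opening: 0.0497
gripper_force: 0.0
```

Run:
```python
from h import *
o=obs(); avg('side','lid_tab',[.4356,-.329,.12],2);avg('side','lid_back',[.55,-.356,.09],2,.04)
snap('side','s9.png'); im=cv2.imread('pics/s9.png')[60:270,230:490]; cv2.imwrite('pics/c9.png',cv2.resize(im,None,fx=2.8,fy=2.8,interpolation=cv2.INTER_CUBIC))
```

```text
{'clock': 68.5833, 'tool_pos': [0.4363, -0.3295, 0.2662], 'orientation': [-179.7707, -0.0189, -104.1068], 'force': [-0.4008, 0.1543, -0.1679], 'opening': 0.0497, 'gripper_force': 0.0}
side lid_tab 2 [0.4347, -0.3284, 0.1186] [0.0005, 0.0008, 0.0013]
side lid_back 2 [0.5475, -0.3562, 0.09] [0.0004, 0.0, 0.0001]
```

View pics/c9.png

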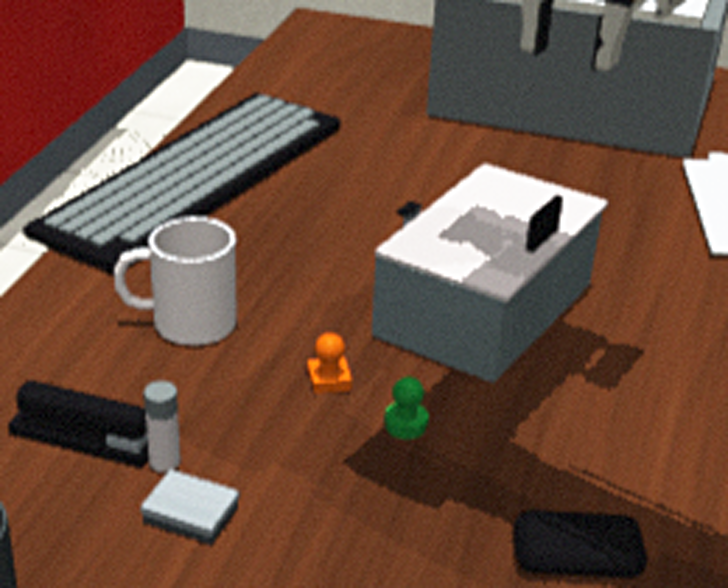

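The lid sits flat on the rim; look-alikes, mug, glue, stapler and tin are where they were. The robot is clear, so I hand in.

```bash
python3 -c "
from plant import *
print(close_job())"
```

```text
the job is handed in; nothing more can be done
None
```

The job is handed in at about 69 s: all three seals on the desk stand upright in the box with the platform caught, the lid looks flat on the rim, and the look-alikes and other things I checked are where they were.

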